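# Clamp the glued tea-light holder to the gauge mark

## Task

The wooden tea-light holder has just been glued: set it flat and central on the bed of the small clamp, lengthways between the two jaws, and let go. Then wind the clamp's knob clockwise until the gauge pointer rests between the two raised ridges on the dial, and leave it so. Be gentle: do not wind the pointer well beyond the ridges, do not push the slender knob sideways or press the holder down hard, do not turn the gauge by hand, and leave the other things on the shelf as they are.

Things in the scene. Friction and masses are not known exactly. Their poses are not given: they have to be found in the camera images.
- holder_center (a point): centre (half-way up) of the wooden tea-light holder, a solid block 44 mm (its x) by 60 mm (its y) by 40 mm tall, about 75 g, a round steel cup let flush into its top, a pale glue seam across its middle. It starts on the shelf left or right of the clamp. Gripped across its 44 mm width it leaves the ends of its 60 mm length free for the jaws.
- slot (a point): where the middle of the holder's underside goes: a point on top of the clamp's aluminium bed, 12 mm above the shelf. y: clamping direction, from sprung jaw to knob; z up. Clamp 310 mm long (y), 90 wide, fixed. At y -70 to -152 mm is the spring housing (dial), at y 82 to 145 mm the winding gear (knob), both 46 mm high. A holder centred here has 2.5 mm or more free at each end.
- knob_grip (a point): point on the axis of the black knob, half-way up its grip, 68 mm above the shelf. The grip is a bar 40 mm long (this frame's x), 14 mm thick (its y) and 30 mm tall, from 54 to 84 mm above the shelf, on a 40 mm round foot. The frame turns with the knob.
- axle (a point): fixed point where the knob's axis stands when nothing pushes on it (at knob_grip's height, 113.5 mm along y from slot). The knob's stem gives sideways by 1 mm per 6 N; it is overstrained at 2.5 mm (15 N).
- knob (a joint): knob angle in rad, grows clockwise seen from above, range 0 to 5, starts at 0 to 0.8. It drives the push jaw 5 mm per rad towards the holder and stays where it is left, also under load. Turning it takes 0.10 N m against friction and up to 0.07 N m more as the spring loads up.
- pointer (a joint): gauge pointer angle in rad: dark steel needle 56 mm long on top of the spring housing; 0 at rest, grows anticlockwise from above by 0.1 per mm that the sprung jaw is pushed back, to 1.0. Ridges at 0.504 and 0.696, their middle 0.60; overloaded beyond 0.80. The spring gives from 5 N, then 1.5 N per mm (14 N at the mark). So 1 rad of knob moves it 0.5 once the jaws bite.
- mark (a point): point midway between the two raised ridges (16 mm long, 10 mm apart, steel) on the dial, 52 mm from the pointer's pivot
- sprung_jaw: the sprung jaw, a steel plate 44 mm wide (x) and 26 mm tall; origin at the middle of the foot of its face, 32.5 mm from slot along -y when at rest, at bed level. It gives away from the holder (towards the dial).
- push_jaw: the jaw moved by the knob: a slide carrying a steel plate like the other, screwed out by an amount that differs each time and is not measured (it does not shift under load). Origin on the slide, at bed level, 42.5 mm from slot along y when the knob reads 0; the plate's face stands 0 to 6 mm ahead of it (towards the holder), so where the jaws bite must be felt or read on the gauge.
- silicone_cup: coral silicone holder, open round cup 70 mm across, 42 mm tall, origin under its centre; bystander. It stands on the other side of the clamp from the wooden holder.
- jar: clear glass jar with steel screw lid, 80 mm across, 105 mm tall, origin under its centre; bystander. (Not listed: a fixed white organiser with dividers, 200 by 110 by 85 mm tall, about 0.58 m left of the middle, out of the way.)
- star_weight: white plastic star-shaped balloon weight, 84 mm over the points, 22 mm thick with a loop on top to 40 mm, origin under its centre; bystander
- cup0: empty stainless steel tea-light cup, 39 mm across, 18 mm tall, origin under its centre, near the robot, left of its middle; bystander
- cup1: empty stainless steel tea-light cup, 39 mm across, 18 mm tall, origin under its centre, beyond the clamp on the left; bystander
- cup2: empty stainless steel tea-light cup, 39 mm across, 18 mm tall, origin under its centre, near the robot, right of its middle; bystander
Mind the look-alikes: they are no part of the job. Of the things that look like the part that bears holder_center, the larger one is meant.

How it is judged (in metres and radians):
On the way, in this order (a step that is already met when the one before it is completed fails the run):
1. the holder stands flat between the jaws, let go, the spring not yet loaded (horizontal distance between holder_center and slot below 0.015 m and z of holder_center in the frame of slot below 0.026 m and angle between holder_center's own z axis and vertical below 0.1 rad and angle between the y axis of holder_center and the y axis of slot, either way round below 0.1 rad and contact force between the fingers and holder below 0.1 N and value of joint pointer below 0.2 rad), for 0.2 s.
2. the jaws grip the holder and the pointer is between the ridges (horizontal distance between holder_center and slot below 0.015 m and z of holder_center in the frame of slot below 0.026 m and angle between holder_center's own z axis and vertical below 0.1 rad and angle between the y axis of holder_center and the y axis of slot, either way round below 0.1 rad and contact force between holder and push_jaw above 6 N and contact force between holder and sprung_jaw above 6 N and value of joint pointer between 0.51 and 0.69 rad), for 0.2 s.
At the end, for the whole second after the job is handed in: The holder stands on the bed within 15 mm of the slot point, upright and in line with the jaws within 0.1 rad, gripped by both jaws with more than 6 N, pointer at 0.51 to 0.69 rad (between the ridges), knob and holder at rest and released (all of step 2 and contact force between the fingers and holder below 0.1 N and velocity of joint knob below 0.05 rad/s and linear speed of holder below 0.02 m/s); the robot touches nothing.
It fails at once if the clamp is overloaded: pointer beyond 0.80 rad (value of joint pointer above 0.8 rad).
It fails at once if the knob's stem is pushed more than 2.5 mm (15 N) sideways (horizontal distance between knob_grip and axle above 0.0025 m).
It fails at once if the holder is pressed on the clamp's bed with more than 40 N (contact force between holder and clamp_c0 above 40 N).
It fails at once if the hand pushes the sprung jaw or the gauge pointer (contact force between any of the arm, the fingers and sprung_jaw above 3 N or contact force between any of the arm, the fingers and pointer above 3 N).
It fails at once if a bystander is moved more than 20 mm (distance of any of silicone_cup, cup0, cup1, cup2, jar, star_weight from where it was at the start of the episode above 0.02 m).
It also fails if it takes over 72 s, if anything falls off the work surface, if the arm or the gripper's body presses on something with over 40 N, if the wrist force passes 120 N, or if a joint passes its speed limit or range.

## Robot

A 6-joint arm with a two-finger parallel gripper is mounted at the origin on the work surface. World frame = base frame: x ahead of the robot, y to its left, z up, the work surface at z = 0. Lengths are in m, angles in degrees, forces in N, time in s.
With the tool pointing down it reaches from about 0.3 to 0.75 m from the base axis. Payload 8.5 kg.
Tool frame: the origin (TCP) lies at the very end of the fingers, on their centre line; the grasp point (between the pads) lies 19 mm behind it; x points along the fingers, y is the direction in which the jaws open and shut, and the axes are right-handed (so a half turn about x gives the same grasp; the last joint's range is limited). The gripper opens to 85 mm and grips with 20 to 120 N. Pads are 22 mm wide; open, the fingers measure 114 mm over their backs; the gripper's body (76 mm by 85 mm) begins 54 mm behind the grasp point. The pads swing forward as they close: fully open they stand 13 mm farther back than shut.
Start: joints at [-83.325, 21.807, 74.336, -0, 83.858, -12.336], TCP at [0.179, -0.52, 0.231] pointing down, gripper open.
Joint ranges: [-178.18, 178.18], [-50.72, 133.34], [12.68, 142.11], [-81.47, 261.47], [9.98, 163.14], [-165.26, 165.26]. Speed limits (degrees/s): [136.94, 136.94, 180, 180, 180, 180].

## Interface

Orientations are given as [roll, pitch, yaw] about the fixed x, y, z axes, in that order (R = Rz(yaw) Ry(pitch) Rx(roll)).
In Python, from plant import manip, viewer gives the robot as it stands. The module is installed in compiled form; this text tells all that it offers.
- The arm moves only by the tool send_rows, never from a script. Its argument "deltas" is a list of rows, each a list of 3 entries, a list of its own where there are three numbers: the turn, a rotation vector about the world's x, y, z in rad, then the shift along the world's x, y, z in m, then the closure in counts, from 0 (fully open) to 255 (shut). In form: [[[ax, ay, az], [dx, dy, dz], hand], ...]. A call has 1 to 5 rows; each row is the pose to reach, as a shift and turn from the pose commanded when the call began; what a row does not reach only later rows make up. A row lasts 1/12 s, in which the tool goes at most 41.7 mm and 7.16 degrees, less where a joint would pass 70% of its speed; a pose out of reach is approached as far as the arm can. A call with a gripper value outside its range is refused whole. The fingers move at their own pace and stop on an object; "squeeze" is the grip in N (left out, the last holds). Time passes only in rows, so rows that repeat a pose let the fingers close. It gives the time, the measured TCP pose, the force and the opening at its end, in the units of the state.
- manip.read_state(): the state, without advancing time (a new reading comes with each control period).
- viewer.snapshot(name): name is "side" or "top" or "wrist"; returns the picture (400x640x3 uint8, red, green, blue); there is no depth.
- viewer.get_calibration(name): a dict with "intrinsics" (3x3 intrinsics, pixels), "extrinsics" (4x4, takes a point from camera to world coordinates). Camera axes: x right, y up, looking along -z (the intrinsics and any distortion apply to the point x, -y, -z); pixel columns grow to the right and rows downward; lengths in m; the calibration is good to about 2 mm. A picture is of the moment at which its call begins: read the wrist's pose just before it. get_calibration takes no time and is no camera call; for the wrist camera it gives the pose at the moment of the call.
- manip.sign_off(): hands the job in, once; it reports no verdict.
The state is a dict: "clock": time; "joint_positions": joint angles; "dq": joint speeds; "effort": joint torques, N m; "eef_pos": TCP position; "tcp_rot": TCP orientation; "contact_force": force on the tool from outside, world axes, zero at the start; "moment": the same for the moment, N m; "width": finger opening in m.
Only numpy, scipy, OpenCV 4.12 (cv2) and the standard library are available. Lean on these libraries where they do the work, as an engineer would, in place of code of your own. Each camera call takes 0.05 s, during which the arm holds its last target.

## Working session

There is one attempt and no reset: what is moved stays moved. The work goes in short steps, Python scripts to look and compute and a tool call to move; the robot and the scene stay as the last step left them, time stands still between calls to the robot, and variables do not carry over. Pictures are saved under pics/ and viewed, and the job is handed in when it is done.

Besides the shell and the picture viewer there is one more tool, called after "Request:" by a JSON object that holds its "name" and its "arguments", one argument or row to a line. send_rows: Moves the arm, as the interface text tells. Its arguments: {"type":"object","properties":{"deltas":{"type":"array"},"squeeze":{"type":"number"}},"required":["deltas"]}

```bash
mkdir -p pics
cat > h.py <<'E'
import numpy as np, cv2
from plant import manip, viewer
def snap(n,f):
    im=viewer.snapshot(n); cv2.imwrite('pics/'+f,im[:,:,::-1]); return im
def ray(n,u,v,z,cal=None):
    c=cal or viewer.get_calibration(n);K=np.array(c['intrinsics']);E=np.array(c['extrinsics'])
    p=np.linalg.solve(K,[u,v,1.]);d=E[:3,:3]@np.array([p[0],-p[1],-p[2]]);o=E[:3,3]
    return o+d*(z-o[2])/d[2]
def proj(n,P,cal=None):
    c=cal or viewer.get_calibration(n);K=np.array(c['intrinsics']);E=np.array(c['extrinsics'])
    q=E[:3,:3].T@(np.array(P)-E[:3,3]);q=K@np.array([q[0],-q[1],-q[2]]);return q[:2]/q[2]
def crop(im,f,u0,u1,v0,v1,s):
    cv2.imwrite('pics/'+f,cv2.resize(im[v0:v1,u0:u1,::-1],None,fx=s,fy=s,interpolation=cv2.INTER_CUBIC))
E
python3 - <<'E'
from h import *
snap('top','t0.png');snap('side','s0.png')
for n in('top','side'):print(viewer.get_calibration(n))
print(manip.read_state())
E
```

```text
{'intrinsics': array([[475.64849145,   0.        , 319.06979821],
       [  0.        , 475.64849145, 198.3963697 ],
       [  0.        ,   0.        ,   1.        ]]), 'extrinsics': array([[-0.01578578,  0.98061009, -0.19533216,  0.37687513],
       [-0.99985057, -0.0168578 , -0.00382685,  0.00448218],
       [-0.00704552,  0.19524257,  0.98072968,  1.04238519],
       [ 0.        ,  0.        ,  0.        ,  1.        ]])}
{'intrinsics': array([[363.45637643,   0.        , 315.4087983 ],
       [  0.        , 363.45637643, 206.50223511],
       [  0.        ,   0.        ,   1.        ]]), 'extrinsics': array([[-0.92096546,  0.25210985, -0.29709131,  0.29690012],
       [-0.38961586, -0.5866441 ,  0.70996351,  0.61477262],
       [ 0.00470193,  0.76960335,  0.63850495,  0.61328499],
       [ 0.        ,  0.        ,  0.        ,  1.        ]])}
{'clock': 0.1, 'joint_positions': array([-8.33251048e+01,  2.18366338e+01,  7.43788927e+01,  5.73927522e-04,
        8.38564221e+01, -1.23340198e+01]), 'dq': array([-0.01607609,  0.00374907, -0.20059613, -0.033855  ,  0.04861805,
       -0.0784339 ]), 'effort': array([ 3.79099030e-03, -4.49221623e+01, -2.31655508e+01, -1.86162915e-04,
        3.63090578e-03,  1.41197496e-06]), 'eef_pos': array([ 0.17912962, -0.51974509,  0.2307871 ]), 'tcp_rot': array([-102.7883674 ,   89.9280492 ,   96.22048574]), 'contact_force': array([ 0.00684805, -0.10338111,  1.33087572]), 'moment': array([ 0.03359559, -0.04042658,  0.00981715]), 'width': 0.08521747720852735}
```

View pics/t0.png

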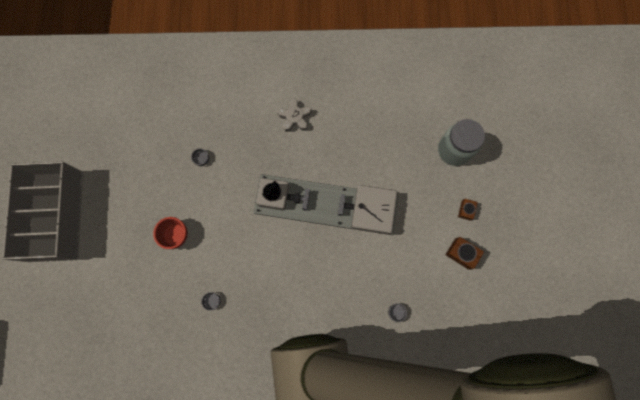

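View pics/s0.png

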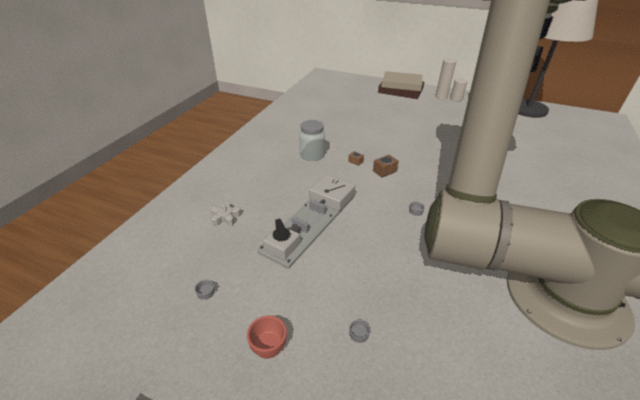

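Two wooden blocks appear in the top view: a small one at (468,209) and a larger one at (465,252). The larger one fits the description. The clamp runs from (257,195) to (397,210), with the knob at (271,190) and the dial at (375,208). I'll confirm in enlarged crops.

Run:
```python
from h import *
im=cv2.imread('pics/t0.png')[:,:,::-1]
crop(im,'c1.png',430,500,185,280,6);crop(im,'c2.png',250,405,165,240,5)
```

```text
(no output)
```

View pics/c1.png

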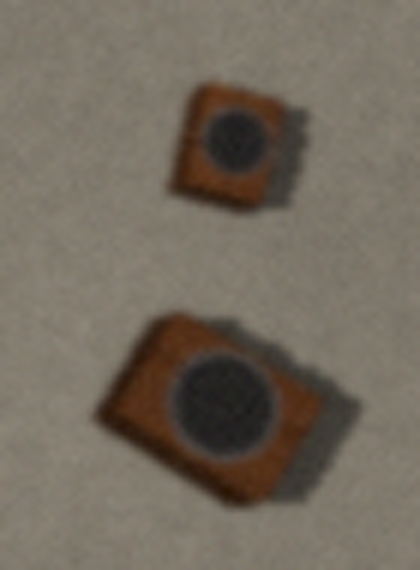

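View pics/c2.png

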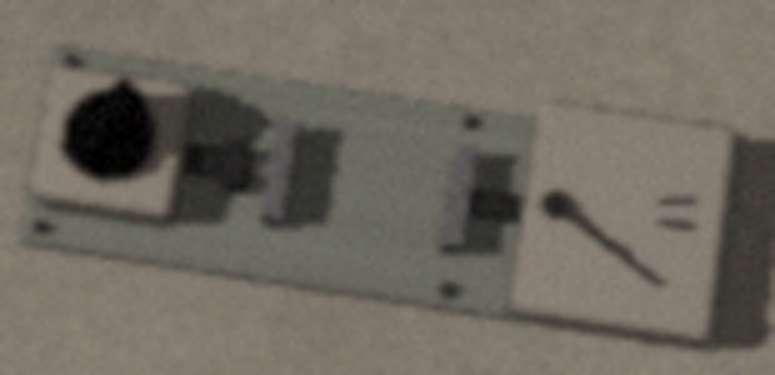

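The larger block has its cup centre at crop (225,405), so about (467.5,252.5) in the picture, with its long side running from upper left to lower right. The small one is only about half that size, so the larger block is the one to take. Next I'll compute coarse positions.

Run:
```python
from h import *
c1=lambda x,y,z:ray('top',430+x/6-.4,185+y/6-.4,z)
c2=lambda x,y,z:ray('top',250+x/5-.4,165+y/5-.4,z)
print('holder',c1(225,405,.04)); 
for p in [(170,315),(320,390),(255,500),(105,410)]:print(c1(*p,.04))
print('small',c1(237,140,.03))
print('spring housing corners');
for p in [(543,100),(738,130),(708,335),(515,310)]:print(c2(*p,.046))
print('gear corners')
for p in [(190,90),(165,217),(35,190),(55,70)]:print(c2(*p,.046))
print('knob',c2(112,133,.068),'pivot',c2(558,204,.05),'tip',c2(662,283,.05))
print('plate corners',[c2(*p,.012) for p in [(55,48),(22,242)]])
print('jaws',[c2(*p,.038) for p in [(470,145),(455,250),(297,120),(285,225)]])
for n,u,v,z in [('jar',466,135,.105),('star',296,116,.02),('cup1',201,157,.018),('cup0',212,300,.018),('cup2',400,312,.018),('sil',171,233,.042)]:print(n,ray('top',u,v,z))
print(viewer.get_calibration('wrist'))
```

```text
holder [ 0.45637288 -0.30017423  0.04      ]
[ 0.48821852 -0.28328689  0.04      ]
[ 0.4610559  -0.33372646  0.04      ]
[ 0.42334482 -0.30805368  0.04      ]
[ 0.45531774 -0.25819921  0.04      ]
small [ 0.55198019 -0.31477557  0.03      ]
spring housing corners
[ 0.60408073 -0.07611221  0.046     ]
[ 0.58946367 -0.15910893  0.046     ]
[ 0.5014797  -0.14227861  0.046     ]
[ 0.51344005 -0.06141139  0.046     ]
gear corners
[0.61113271 0.07551269 0.046     ]
[0.55581922 0.08631821 0.046     ]
[0.56847076 0.14182208 0.046     ]
[0.62099942 0.13371229 0.046     ]
knob [0.58802204 0.10671581 0.068     ] pivot [ 0.55785774 -0.08070391  0.05      ] tip [ 0.5233073  -0.12334257  0.05      ]
plate corners [array([0.6394364 , 0.13820524, 0.012     ]), array([0.55183699, 0.15199717, 0.012     ])]
jaws [array([ 0.58655511, -0.04466137,  0.038     ]), array([ 0.54081028, -0.03706507,  0.038     ]), array([0.5988887 , 0.02983163, 0.038     ]), array([0.55289552, 0.03551307, 0.038     ])]
jar [ 0.6914866  -0.29653536  0.105     ]
star [0.77215728 0.05784027 0.02      ]
cup1 [0.6799291  0.27128521 0.018     ]
cup0 [0.36625521 0.2377844  0.018     ]
cup2 [ 0.3354817  -0.15712768  0.018     ]
sil [0.50677429 0.32322561 0.042     ]
{'intrinsics': array([[339.02211915,   0.        , 316.83836597],
       [  0.        , 339.02211915, 198.6185397 ],
       [  0.        ,   0.        ,   1.        ]]), 'extrinsics': array([[ 0.32590154,  0.89568923,  0.30253759,  0.25761181],
       [-0.94540261,  0.30925305,  0.10284191, -0.49328815],
       [-0.00144628, -0.31953616,  0.94757298,  0.37300357],
       [ 0.        ,  0.        ,  0.        ,  1.        ]])}
```

```bash
cat >> h.py <<'E'
from scipy.spatial.transform import Rotation as Ro
def st(s=None):
    s=s or manip.read_state();R=Ro.from_euler('xyz',s['tcp_rot'],degrees=True)
    print('t',round(s['clock'],2),'p',np.round(s['eef_pos'],4),'y',np.round(R.apply([0,1,0]),3),'x',np.round(R.apply([1,0,0]),3),'yang',round(np.degrees(np.arctan2(*R.apply([0,1,0])[[1,0]])),2),'q',np.round(s['joint_positions'],1),'F',np.round(s['contact_force'],2),'M',np.round(s['moment'],2),'w',round(s['width'],4))
E
python3 -c "
from h import *
st()"
```

```text
t 0.1 p [ 0.1791 -0.5197  0.2308] y [ 0.326 -0.945 -0.001] x [-0.     0.001 -1.   ] yang -70.99 q [-83.3  21.8  74.4   0.   83.9 -12.3] F [ 0.01 -0.1   1.33] M [ 0.03 -0.04  0.01] w 0.0852
```

Request:
{"name": "send_rows", "arguments": {
  "deltas": [
    [[0,0,0.08],[0.03,0.024,0],0],
    [[0,0,0.16],[0.06,0.048,0],0],
    [[0,0,0.24],[0.09,0.072,0],0],
    [[0,0,0.32],[0.12,0.096,0],0],
    [[0,0,0.4],[0.15,0.12,0],0]
  ]
}}

```text
clock: 0.52
eef_pos: [0.3302, -0.3985, 0.2311]
tcp_rot: [-107.2, 90.0, 114.9]
contact_force: [0.6, -1.0, -0.4]
width: 0.0852
```

Request:
{"name": "send_rows", "arguments": {
  "deltas": [
    [[0,0,0.08],[0.03,0.024,0],0],
    [[0,0,0.16],[0.06,0.048,0],0],
    [[0,0,0.24],[0.09,0.072,0],0],
    [[0,0,0.345],[0.127,0.1,0],0],
    [[0,0,0.345],[0.127,0.1,0],0]
  ]
}}

```text
clock: 0.93
eef_pos: [0.4597, -0.2959, 0.231]
tcp_rot: [178.4, 89.9, 60.7]
contact_force: [0.6, 0.4, -0.3]
width: 0.0853
```

```bash
python3 -c "
from h import *
st();snap('wrist','w1.png');st()"
```

```text
t 0.93 p [ 0.4597 -0.2959  0.231 ] y [ 0.885 -0.465  0.   ] x [ 0.001  0.001 -1.   ] yang -27.7 q [-45.2  21.5  74.9   0.1  83.6 -17.5] F [ 0.65  0.43 -0.35] M [ 0.04  0.08 -0.01] w 0.0853
t 0.98 p [ 0.4585 -0.2972  0.2308] y [ 0.883 -0.469 -0.001] x [-0.     0.001 -1.   ] yang -27.98 q [-45.4  21.5  74.9   0.   83.6 -17.4] F [-0.22  0.86  0.23] M [-0.04  0.   -0.02] w 0.0854
```

View pics/w1.png

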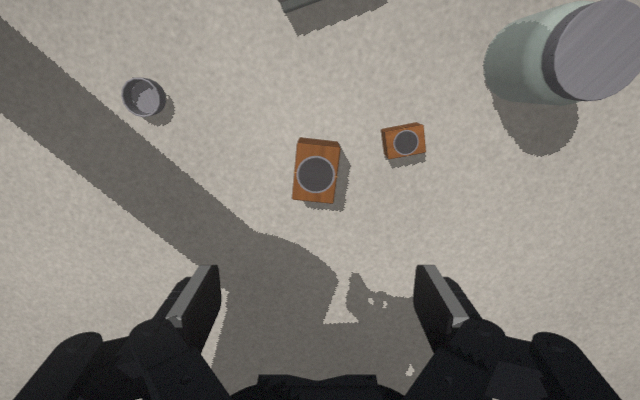

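```bash
python3 -c "
from h import *
st();c=viewer.get_calibration('wrist');im=snap('wrist','w2.png');st()
np.save('c2.npy',c['extrinsics'])
crop(im,'w2c.png',270,370,120,220,6)"
```

```text
t 0.98 p [ 0.4585 -0.2972  0.2308] y [ 0.883 -0.469 -0.001] x [-0.     0.001 -1.   ] yang -27.98 q [-45.4  21.5  74.9   0.   83.6 -17.4] F [-0.22  0.86  0.23] M [-0.04  0.   -0.02] w 0.0854
t 1.03 p [ 0.4571 -0.2987  0.2309] y [ 0.882 -0.472 -0.001] x [-0.001  0.001 -1.   ] yang -28.15 q [-45.6  21.4  75.   -0.   83.6 -17.4] F [-0.46  0.67 -0.7 ] M [ 0.03 -0.01 -0.  ] w 0.0854
```

View pics/w2c.png

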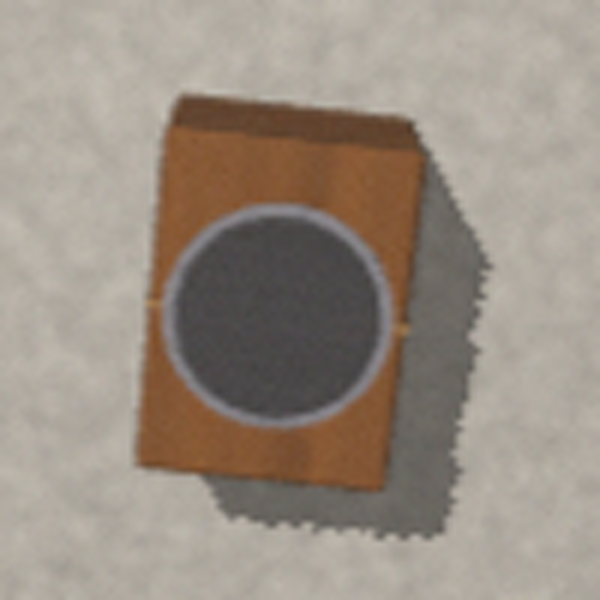

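Its top face corners in the crop are (167,128), (422,153), (385,488) and (137,463), and the seam runs across the short width at (152,303)–(406,328). That makes it the full holder.

```bash
python3 -c "
from h import *
c=viewer.get_calibration('wrist');c['extrinsics']=np.load('c2.npy')
f=lambda x,y:ray('wrist',270+x/6-.42,120+y/6-.42,.04,c)
P=[f(*p) for p in [(167,128),(422,153),(385,488),(137,463)]]
for p in P:print(p)
C=np.mean(P,0);print(C,f(278,315))
d=(P[0]+P[1]-P[2]-P[3])[:2];e=(P[1]+P[2]-P[0]-P[3])[:2]
print(np.linalg.norm(d)/2,np.linalg.norm(e)/2,np.degrees(np.arctan2(d[1],d[0]))-90,np.degrees(np.arctan2(e[1],e[0])))
st()"
```

```text
[ 0.45622786 -0.2621061   0.04      ]
[ 0.49119814 -0.28531099  0.04      ]
[ 0.45938917 -0.33424775  0.04      ]
[ 0.42368175 -0.31012025  0.04      ]
[ 0.45762423 -0.29794627  0.04      ] [ 0.45749118 -0.29835626  0.04      ]
0.05818301599241784 0.0425314378686547 -33.57582634393585 -33.80996301310778
t 1.03 p [ 0.4571 -0.2987  0.2309] y [ 0.882 -0.472 -0.001] x [-0.001  0.001 -1.   ] yang -28.15 q [-45.6  21.4  75.   -0.   83.6 -17.4] F [-0.46  0.67 -0.7 ] M [ 0.03 -0.01 -0.  ] w 0.0854
```

Request:
{"name": "send_rows", "arguments": {
  "deltas": [
    [[0,0,-0.05],[0.001,0.001,-0.04],0],
    [[0,0,-0.094],[0.0015,0.0017,-0.08],0],
    [[0,0,-0.094],[0.0015,0.0017,-0.12],0],
    [[0,0,-0.094],[0.0015,0.0017,-0.15],0],
    [[0,0,-0.094],[0.0015,0.0017,-0.15],0]
  ]
}}

```text
clock: 1.45
eef_pos: [0.4544, -0.2973, 0.0761]
tcp_rot: [-100.1, 89.4, 136.1]
contact_force: [-1.2, 0.7, -0.4]
width: 0.0856
```

```bash
python3 -c "
from h import *
st();snap('wrist','w3.png');st()"
```

```text
t 1.45 p [ 0.4544 -0.2973  0.0761] y [ 0.83  -0.557 -0.011] x [-0.008  0.008 -1.   ] yang -33.85 q [-45.7  30.7  87.9  -0.   62.  -11.8] F [-1.2   0.69 -0.4 ] M [0.01 0.02 0.01] w 0.0856
t 1.5 p [ 0.4558 -0.2984  0.0794] y [ 0.831 -0.557 -0.006] x [-0.004  0.004 -1.   ] yang -33.82 q [-45.7  30.5  87.6  -0.   62.3 -11.8] F [ 0.84 -0.41  0.95] M [-0.06  0.01  0.01] w 0.0857
```

View pics/w3.png

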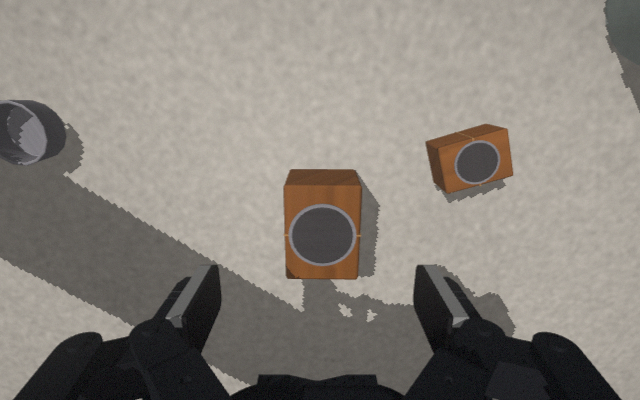

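The holder at (323,235) is square between the fingers, about 3 mm right of their midline, and the small block at (477,160) is clear. I'll descend and grip.

Request:
{"name": "send_rows", "arguments": {
  "deltas": [
    [[0,0,0],[0.001,-0.001,-0.025],0],
    [[0,0,0],[0.001,-0.001,-0.045],0],
    [[0,0,0],[0.001,-0.001,-0.06],0],
    [[0,0,0],[0.001,-0.001,-0.07],0],
    [[0,0,0],[0.001,-0.001,-0.071],0]
  ]
}}

```text
clock: 1.92
eef_pos: [0.4585, -0.3001, 0.0106]
tcp_rot: [59.2, 90.0, -64.5]
contact_force: [-0.3, 0.8, 0.4]
width: 0.0858
```

Request:
{"name": "send_rows", "arguments": {
  "deltas": [
    [[0,0,0],[0,0,0],60],
    [[0,0,0],[0,0,0],90],
    [[0,0,0],[0,0,0],130],
    [[0,0,0],[0,0,0],180],
    [[0,0,0],[0,0,0],200]
  ],
  "squeeze": 30
}}

```text
clock: 2.33
eef_pos: [0.4591, -0.2997, 0.0115]
tcp_rot: [74.8, 89.9, -48.9]
contact_force: [-1.7, 0.0, 7.7]
width: 0.0437
```

Request:
{"name": "send_rows", "arguments": {
  "deltas": [
    [[0,0,0],[0,0,0],220],
    [[0,0,0],[0,0,0],220],
    [[0,0,0],[0,0,0],220],
    [[0,0,0],[0,0,0],220],
    [[0,0,0],[0,0,0],220]
  ],
  "squeeze": 30
}}

```text
clock: 2.75
eef_pos: [0.4591, -0.2997, 0.0115]
tcp_rot: [74.0, 89.9, -49.6]
contact_force: [-2.1, -0.2, 6.8]
width: 0.0434
```

```bash
python3 -c "
from h import *
st();snap('wrist','w4.png')"
```

```text
t 2.75 p [ 0.4591 -0.2997  0.0115] y [ 0.832 -0.555  0.002] x [ 0.001 -0.002 -1.   ] yang -33.68 q [-45.5  36.3  90.9  -0.   52.7 -11.8] F [-2.06 -0.2   6.78] M [ 0.14  0.24 -0.02] w 0.0434
```

View pics/w4.png

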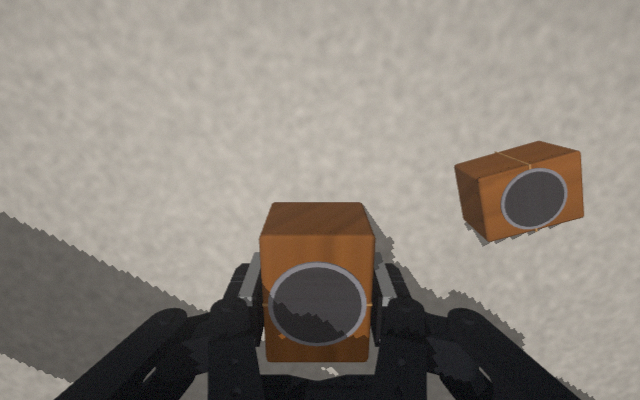

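Request:
{"name": "send_rows", "arguments": {
  "deltas": [
    [[0,0,0],[0,0,0.02],220],
    [[0,0,0],[0,0,0.055],220],
    [[0,0,0],[0,0,0.09],220],
    [[0,0,0.08],[0.01,0.015,0.12],220],
    [[0,0,0.16],[0.02,0.04,0.14],220]
  ],
  "squeeze": 30
}}

```text
clock: 3.22
eef_pos: [0.4793, -0.2609, 0.1538]
tcp_rot: [69.7, 89.7, -44.8]
contact_force: [0.9, -0.2, -0.0]
width: 0.0437
```

Request:
{"name": "send_rows", "arguments": {
  "deltas": [
    [[0,0,0.07],[0.016,0.036,0.01],220],
    [[0,0,0.14],[0.03,0.073,0.02],220],
    [[0,0,0.2],[0.046,0.11,0.03],220],
    [[0,0,0.24],[0.062,0.15,0.04],220],
    [[0,0,0.26],[0.075,0.18,0.05],220]
  ],
  "squeeze": 30
}}

```text
clock: 3.63
eef_pos: [0.5538, -0.0767, 0.2011]
tcp_rot: [178.3, 90.0, 78.8]
contact_force: [1.1, -0.8, -0.3]
width: 0.0437
```

Request:
{"name": "send_rows", "arguments": {
  "deltas": [
    [[0,0,0],[0.003,0.008,0],220],
    [[0,0,0],[0.005,0.014,0],220],
    [[0,0,0],[0.005,0.014,0],220],
    [[0,0,0],[0.005,0.014,0],220],
    [[0,0,0],[0.005,0.014,0],220]
  ],
  "squeeze": 30
}}

```text
clock: 4.05
eef_pos: [0.5582, -0.0665, 0.1999]
tcp_rot: [-85.9, 89.9, 174.4]
contact_force: [0.5, -0.3, -1.5]
width: 0.0435
```

```bash
python3 -c "
from h import *
st();c=viewer.get_calibration('wrist');np.save('c5.npy',c['extrinsics']);im=snap('wrist','w5.png');st()
cv2.imwrite('pics/w5b.png',cv2.resize(im[:,:,::-1],(800,500)))"
```

```text
t 4.05 p [ 0.5582 -0.0665  0.1999] y [ 0.986 -0.169 -0.001] x [-0.001  0.    -1.   ] yang -9.73 q [-18.9  24.4  75.5  -0.   80.2  -9.1] F [ 0.53 -0.26 -1.52] M [ 0.01 -0.02 -0.  ] w 0.0435
t 4.1 p [ 0.5582 -0.0665  0.2   ] y [ 0.986 -0.169 -0.001] x [-0.001  0.    -1.   ] yang -9.73 q [-18.9  24.4  75.5  -0.   80.2  -9.1] F [-0.46 -0.43 -0.69] M [-0.02  0.   -0.  ] w 0.0435
```

View pics/w5.png

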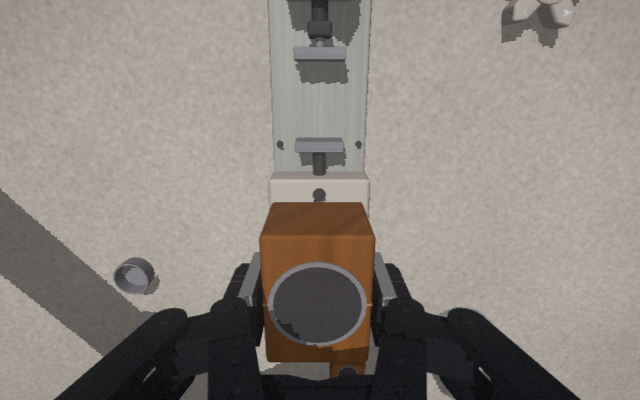

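```bash
python3 -c "
from h import *
im=cv2.imread('pics/w5.png')[:,:,::-1]
crop(im,'w5c.png',255,385,0,120,6);crop(im,'w5d.png',255,385,110,210,6)"
```

```text
(no output)
```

View pics/w5c.png

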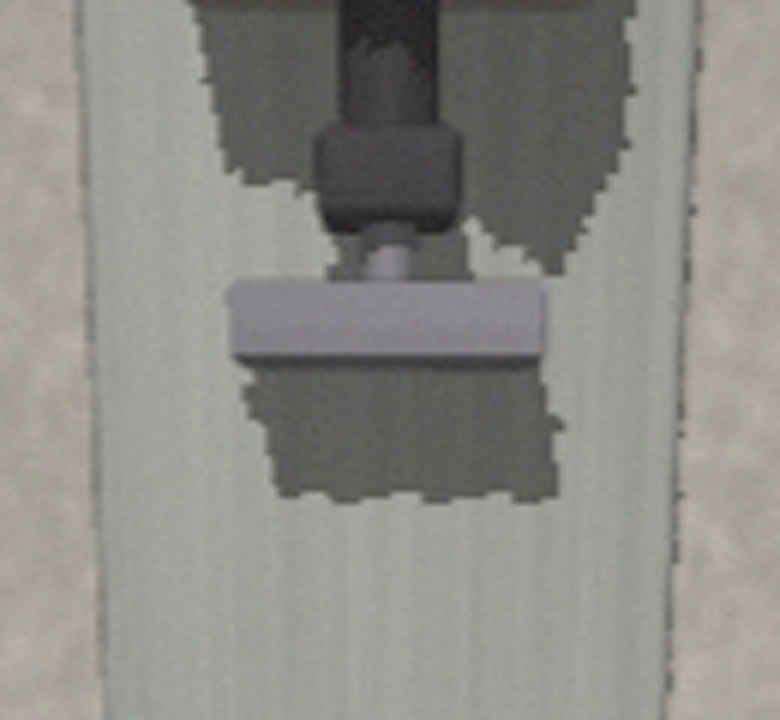

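View pics/w5d.png

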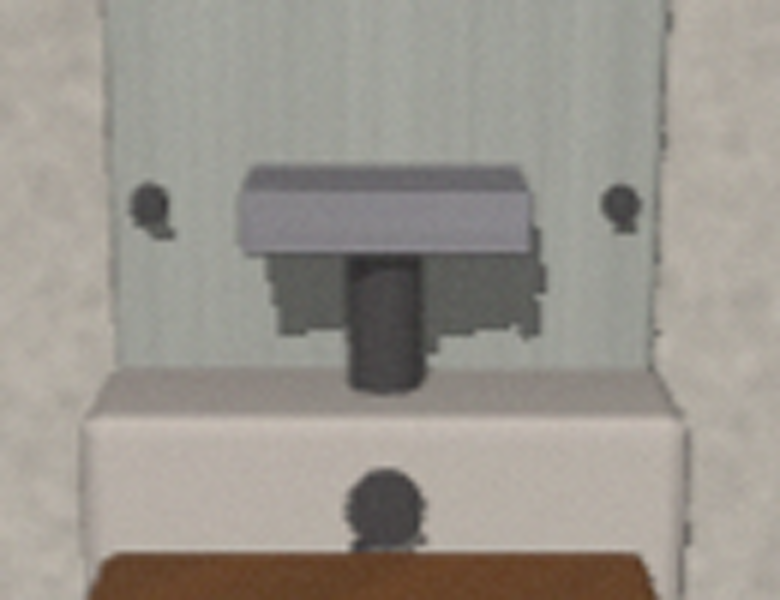

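```bash
python3 -c "
from h import *
c=viewer.get_calibration('wrist');c['extrinsics']=np.load('c5.npy')
C=lambda x,y,z:ray('wrist',255+x/6-.42,0+y/6-.42,z,c)
D=lambda x,y,z:ray('wrist',255+x/6-.42,110+y/6-.42,z,c)
yang=lambda v:np.degrees(np.arctan2(v[1],v[0]))
f1=D(250,166,.012);f2=D(523,166,.012);t1=D(240,190,.038);t2=D(530,190,.038)
print('sprung foot',f1,f2,'top',t1,t2,yang(f2-f1),yang(t2-t1),np.linalg.norm(f2-f1),np.linalg.norm(t2-t1))
p1=C(232,357,.038);p2=C(543,355,.038);print('push',p1,p2,yang(p2-p1),np.linalg.norm(p2-p1))
L=[C(80,100,.012),D(105,100,.012),D(118,360,.012)];R=[C(695,100,.012),D(665,100,.012),D(652,360,.012)]
print('edges',L,R,yang(L[2]-L[0])+90,yang(R[2]-R[0])+90)
s=(t1+t2)/2;f=(f1+f2)/2;u=np.array([.169,.986,0]);print('slot from jaw',f+.0325*u,s+.0325*u)
print('pivot',D(385,510,.048))
W=lambda x,y,z:ray('wrist',x,y,z,c)
zt=.2285
h=[W(*p,zt) for p in [(261,236),(374,236),(370,360),(267,361)]];print('held',h,np.mean(h,0),W(318,304,zt))
"
```

```text
sprung foot [ 0.54469796 -0.03014579  0.012     ] [ 0.58813692 -0.03758385  0.012     ] top [ 0.54475162 -0.02986188  0.038     ] [ 0.58742163 -0.03716835  0.038     ] -9.716534907014148 -9.71663271216902 0.04407116691283835 0.04329104071219201
push [0.55658159 0.03730061 0.038     ] [0.59908509 0.0302845  0.038     ] -9.373373523073372 0.043078685320486636
edges [array([0.54008394, 0.07684172, 0.012     ]), array([ 0.52383429, -0.01593069,  0.012     ]), array([ 0.51699824, -0.05800012,  0.012     ])] [array([0.62794572, 0.06180131, 0.012     ]), array([ 0.61202773, -0.03103165,  0.012     ]), array([ 0.60463066, -0.07300671,  0.012     ])] -9.715176456190605 -9.812245810060048
slot from jaw [ 0.57190994 -0.00181982  0.012     ] [ 0.57157913 -0.00147012  0.038     ]
pivot [ 0.55818867 -0.07982205  0.048     ]
held [array([ 0.5434242 , -0.03400155,  0.2285    ]), array([ 0.58435183, -0.04101155,  0.2285    ]), array([ 0.5760671 , -0.09776406,  0.2285    ]), array([ 0.53314579, -0.09094827,  0.2285    ])] [ 0.55924723 -0.06593136  0.2285    ] [ 0.55912592 -0.06659857  0.2285    ]
```

Request:
{"name": "send_rows", "arguments": {
  "deltas": [
    [[0,0,0],[0.006,0.03,0],220],
    [[0,0,0],[0.0118,0.06,-0.01],220],
    [[0,0,0],[0.0128,0.0655,-0.04],220],
    [[0,0,0],[0.0128,0.0655,-0.075],220],
    [[0,0,0],[0.0128,0.0655,-0.1],220]
  ],
  "squeeze": 30
}}

```text
clock: 4.52
eef_pos: [0.5705, 0.0, 0.098]
tcp_rot: [-89.3, 89.9, 171.1]
contact_force: [-1.0, -0.5, -0.6]
width: 0.0435
```

Request:
{"name": "send_rows", "arguments": {
  "deltas": [
    [[0,0,0],[0,0,-0.01],220],
    [[0,0,0],[0,0,-0.015],220],
    [[0,0,0],[0,0,-0.015],220],
    [[0,0,0],[0,0,-0.015],220]
  ],
  "squeeze": 30
}}

```text
clock: 4.85
eef_pos: [0.5722, -0.0004, 0.0866]
tcp_rot: [87.7, 89.9, -11.9]
contact_force: [0.0, 0.3, -0.0]
width: 0.0435
```

```bash
python3 -c "
from h import *
st();im=snap('wrist','w6.png');im=snap('side','s6.png');crop(im,'s6c.png',240,380,160,280,5);st()"
```

```text
t 4.85 p [ 5.722e-01 -4.000e-04  8.660e-02] y [ 0.986 -0.168  0.002] x [ 0.002 -0.    -1.   ] yang -9.67 q [-11.9  32.   82.9  -0.   64.9  -2.2] F [ 0.03  0.35 -0.03] M [-0.   -0.02  0.02] w 0.0435
t 4.95 p [ 5.722e-01 -2.000e-04  8.690e-02] y [ 0.986 -0.168  0.003] x [ 0.003 -0.001 -1.   ] yang -9.65 q [-11.9  32.   82.9  -0.   64.9  -2.2] F [-0.15  0.34 -0.31] M [-0.02  0.06 -0.03] w 0.0437
```

View pics/w6.png

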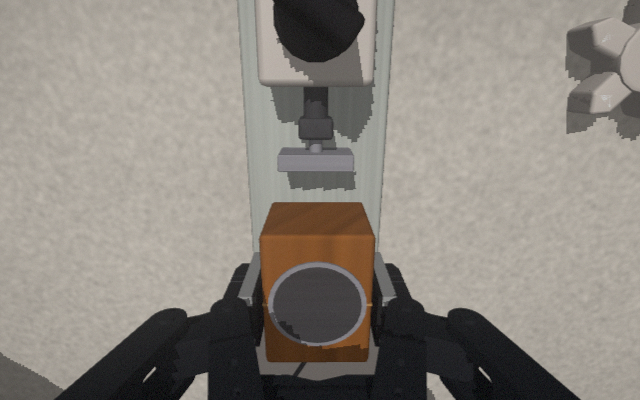

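View pics/s6c.png

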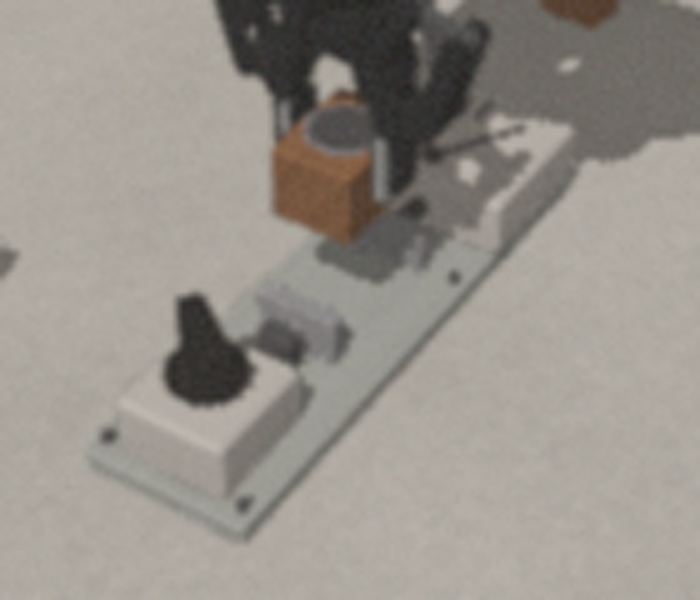

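The holder hangs aligned above the gap: its top front edge spans 261–374 px and the push jaw is centred at about 316 px. I'll lower it further.

Request:
{"name": "send_rows", "arguments": {
  "deltas": [
    [[0,0,0],[-0.001,-0.0006,-0.015],220],
    [[0,0,0],[-0.001,-0.0006,-0.03],220],
    [[0,0,0],[-0.001,-0.0006,-0.045],220],
    [[0,0,0],[-0.001,-0.0006,-0.053],220],
    [[0,0,0],[-0.001,-0.0006,-0.057],220]
  ],
  "squeeze": 30
}}

```text
clock: 5.37
eef_pos: [0.5705, -0.0004, 0.0281]
tcp_rot: [-89.6, 90.0, 170.7]
contact_force: [-0.4, 0.8, -1.1]
width: 0.0436
```

Request:
{"name": "send_rows", "arguments": {
  "deltas": [
    [[0,0,0],[0,0,0],220],
    [[0,0,0],[0,0,-0.001],220],
    [[0,0,0],[0,0,-0.001],220]
  ],
  "squeeze": 30
}}

```text
clock: 5.62
eef_pos: [0.5709, -0.0005, 0.0281]
tcp_rot: [87.4, 89.9, -12.2]
contact_force: [1.2, 0.2, -0.7]
width: 0.0432
```

```bash
python3 -c "
from h import *
st();im=snap('wrist','w7.png');st()"
```

```text
t 5.62 p [ 5.709e-01 -5.000e-04  2.810e-02] y [ 0.986 -0.167  0.001] x [ 0.001 -0.    -1.   ] yang -9.62 q [-11.9  36.5  86.3  -0.   57.1  -2.3] F [ 1.16  0.15 -0.74] M [0.05 0.04 0.04] w 0.0432
t 5.67 p [ 5.709e-01 -4.000e-04  2.810e-02] y [ 0.986 -0.167  0.001] x [ 0.001 -0.    -1.   ] yang -9.63 q [-11.9  36.5  86.3   0.   57.1  -2.3] F [ 0.67 -0.18 -0.8 ] M [-0.   -0.01  0.01] w 0.0436
```

View pics/w7.png

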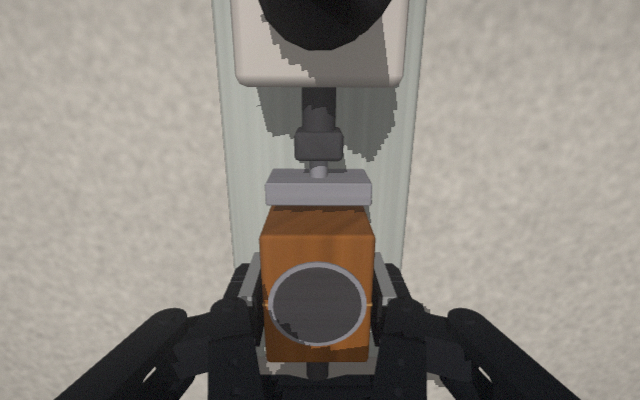

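The holder is now between the jaws, with no force registered. I'll lower it in small steps until it touches the bed.

Request:
{"name": "send_rows", "arguments": {
  "deltas": [
    [[0,0,0],[0,0,-0.002],220],
    [[0,0,0],[0,0,-0.0035],220],
    [[0,0,0],[0,0,-0.0035],220]
  ],
  "squeeze": 30
}}

```text
clock: 5.92
eef_pos: [0.5704, -0.0003, 0.0237]
tcp_rot: [-95.0, 90.0, 165.4]
contact_force: [-0.7, -0.4, -1.2]
width: 0.0435
```

Request:
{"name": "send_rows", "arguments": {
  "deltas": [
    [[0,0,0],[0,0,-0.0008],220],
    [[0,0,0],[0,0,-0.0008],220]
  ],
  "squeeze": 30
}}

```text
clock: 6.08
eef_pos: [0.5704, -0.0004, 0.0236]
tcp_rot: [69.9, 90.0, -29.7]
contact_force: [-2.5, 0.1, 4.8]
width: 0.0433
```

Request:
{"name": "send_rows", "arguments": {
  "deltas": [
    [[0,0,0],[0,0,0],110],
    [[0,0,0],[0,0,0],80],
    [[0,0,0],[0,0,0],50],
    [[0,0,0],[0,0,0],20],
    [[0,0,0],[0,0,0],0]
  ]
}}

```text
clock: 6.5
eef_pos: [0.5705, -0.0004, 0.023]
tcp_rot: [-101.9, 90.0, 158.5]
contact_force: [0.6, 0.3, 0.8]
width: 0.0854
```

```bash
python3 -c "
from h import *
st();im=snap('wrist','w8.png');im=snap('top','t8.png');crop(im,'t8c.png',250,405,165,240,5)"
```

```text
t 6.5 p [ 5.705e-01 -4.000e-04  2.300e-02] y [ 0.986 -0.167 -0.   ] x [-0.  0. -1.] yang -9.63 q [-11.9  36.9  86.6   0.   56.6  -2.3] F [0.57 0.33 0.79] M [-0.02  0.03 -0.05] w 0.0854
```

View pics/w8.png

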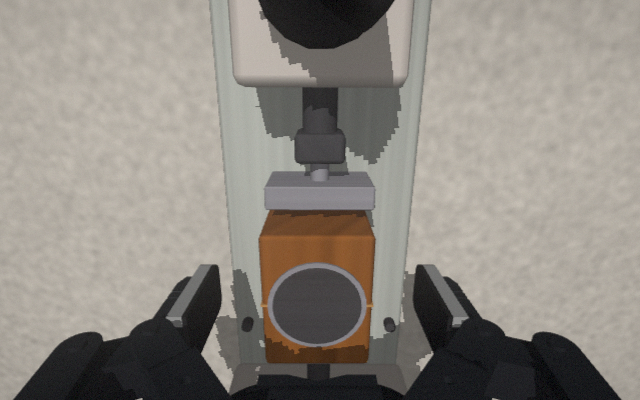

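The holder is released and stands square in front of the push jaw at (316,300). I'll lift straight up and move above the knob to look.

Request:
{"name": "send_rows", "arguments": {
  "deltas": [
    [[0,0,0],[0,0,0.03],0],
    [[0,0,0],[0,0,0.07],0],
    [[0,0,0],[0,0,0.11],0],
    [[0,0,0],[0,0.0,0.15],0],
    [[0,0,0],[0.006,0.03,0.175],0]
  ]
}}

```text
clock: 7.02
eef_pos: [0.5771, 0.0265, 0.2024]
tcp_rot: [75.5, 89.7, -24.4]
contact_force: [1.5, -1.1, 0.5]
width: 0.0856
```

Request:
{"name": "send_rows", "arguments": {
  "deltas": [
    [[0,0,0],[0.007,0.039,0],0],
    [[0,0,0],[0.013,0.07,0],0],
    [[0,0,0],[0.015,0.08,0],0],
    [[0,0,0],[0.015,0.08,0],0],
    [[0,0,0],[0.015,0.08,0],0]
  ]
}}

```text
clock: 7.43
eef_pos: [0.5913, 0.1095, 0.1977]
tcp_rot: [-52.0, 90.0, -151.5]
contact_force: [0.5, -0.1, 0.1]
width: 0.0854
```

```bash
python3 -c "
from h import *
st();c=viewer.get_calibration('wrist');np.save('c9.npy',c['extrinsics']);im=snap('wrist','w9.png');st();crop(im,'w9c.png',250,390,120,260,5)
im=snap('top','t9.png');crop(im,'t9c.png',250,405,165,240,5)"
```

```text
t 7.43 p [0.5913 0.1095 0.1977] y [ 0.986 -0.166 -0.001] x [-0.001 -0.    -1.   ] yang -9.58 q [-0.8 28.4 69.  -0.  82.6  8.8] F [ 0.46 -0.08  0.11] M [ 0.02 -0.03 -0.01] w 0.0854
t 7.48 p [0.5913 0.1087 0.1977] y [ 0.986 -0.168 -0.001] x [-0.001 -0.    -1.   ] yang -9.64 q [-0.8 28.4 69.  -0.  82.6  8.8] F [ 0.23 -0.11  0.1 ] M [-0.01  0.   -0.03] w 0.0851
```

View pics/w9.png

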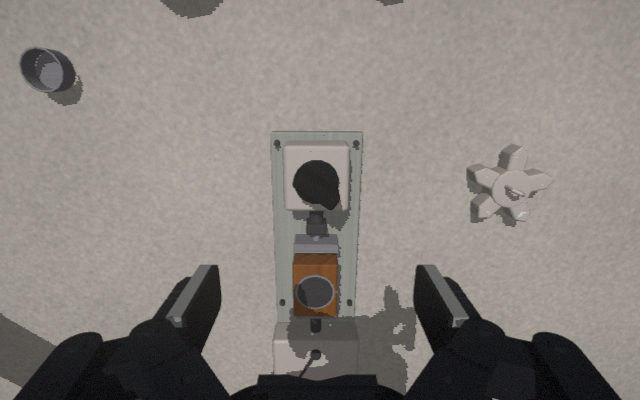

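View pics/w9c.png

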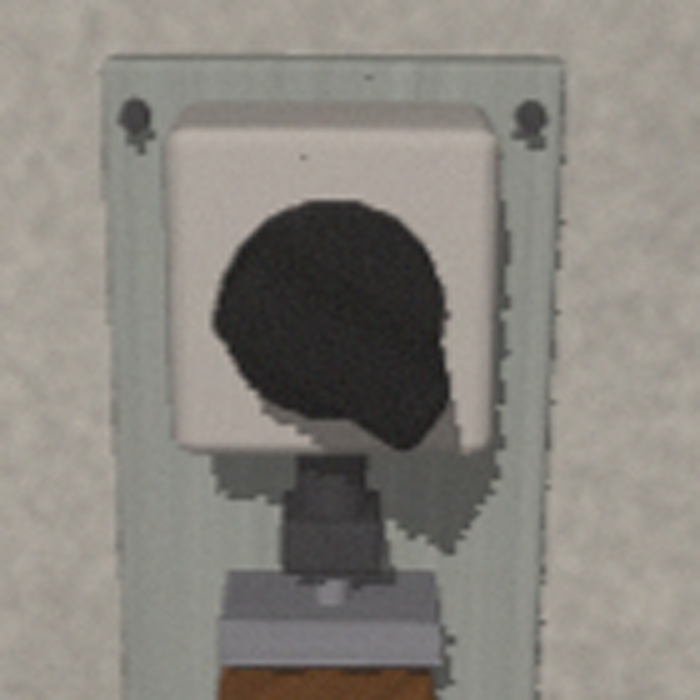

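View pics/t9c.png

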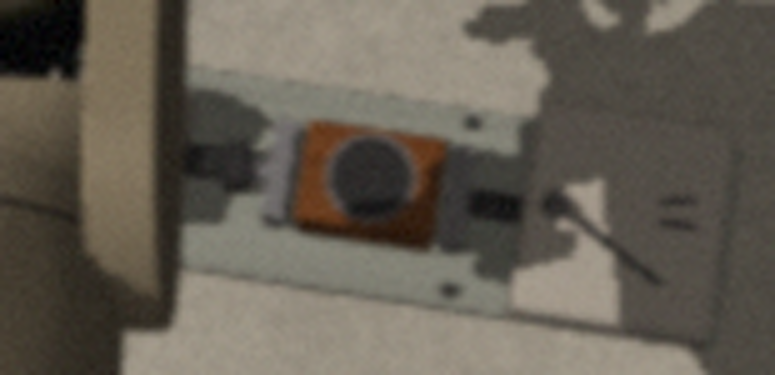

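```bash
python3 -c "
from h import *
im=cv2.imread('pics/w9.png').astype(float)
k=np.clip((cv2.GaussianBlur(im,(0,0),.7)-12)*6,0,255).astype(np.uint8)[:,:,::-1]
crop(k,'w9e.png',285,350,150,220,9)
K=viewer.get_calibration('wrist');K['extrinsics']=np.load('c9.npy')
for z in(.05,.054,.068,.084):print(z,proj('wrist',[.591,.1102,z],K))
"
```

```text
0.05 [315.78177474 181.18471885]
0.054 [315.77020602 182.42761786]
0.068 [315.727282   187.03920689]
0.084 [315.67303492 192.86730265]
```

View pics/w9e.png

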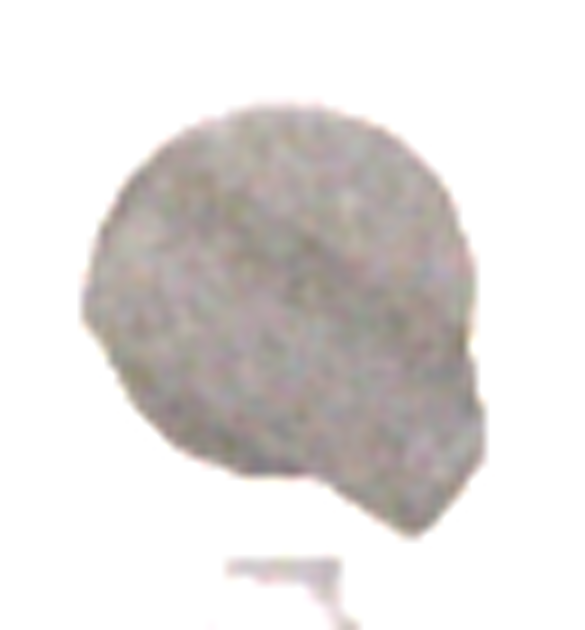

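```bash
cat > fit.py <<'E'
from h import *
from scipy.optimize import minimize
def fitknob(png,ext,box,thr=45,S=6,z0=.047):
    im=cv2.imread(png);K=viewer.get_calibration('wrist');K['extrinsics']=ext
    u0,u1,v0,v1=box
    g=cv2.resize(im[v0:v1,u0:u1].max(2),None,fx=S,fy=S,interpolation=cv2.INTER_CUBIC)
    m=(g<thr).astype(np.uint8)
    n,l,s,c=cv2.connectedComponentsWithStats(m);
    k=1+np.argmax(s[1:,4]);m=(l==k).astype(np.uint8)
    def px(P):
        a=np.array([proj('wrist',p,K) for p in P]);return ((a-[u0,v0]+.5)*S-.5)
    t=np.linspace(0,2*np.pi,60)
    def rend(q):
        x,y,th=q;r=np.zeros_like(m)
        d=np.vstack([np.c_[x+.02*np.cos(t),y+.02*np.sin(t),0*t+z] for z in(z0,.054)])
        e=np.array([np.cos(th),np.sin(th)]);n=np.array([-e[1],e[0]])
        b=np.array([[*(np.array([x,y])+a*.02*e+bb*.007*n),z] for a in(-1,1) for bb in(-1,1) for z in(.054,.084)])
        for P in(d,b): cv2.fillConvexPoly(r,cv2.convexHull(np.round(px(P)*16).astype(np.int32)),1,shift=4)
        return r
    def cost(q):
        r=rend(q);return (r!=m).sum()/m.sum()
    best=None
    for th in np.radians(np.arange(-90,90,15)):
        r=minimize(lambda v:cost([.591+v[0]*1e-3,.110+v[1]*1e-3,th+v[2]*.1]),[0,0,0],method='Nelder-Mead',options=dict(initial_simplex=[[0,0,0],[3,0,0],[0,3,0],[0,0,1.2]],xatol=.02,fatol=1e-4))
        if best is None or r.fun<best[0]:best=(r.fun,.591+r.x[0]*1e-3,.110+r.x[1]*1e-3,np.degrees(th+r.x[2]*.1))
    q=[best[1],best[2],np.radians(best[3])]
    o=cv2.resize(im[v0:v1,u0:u1],None,fx=S,fy=S,interpolation=cv2.INTER_CUBIC)
    cs,_=cv2.findContours(rend(q),cv2.RETR_EXTERNAL,2);cv2.drawContours(o,cs,-1,(0,0,255),1)
    cv2.imwrite('pics/fit.png',o);return best
E
python3 -c "
from fit import *
for t in(35,45,60):print(fitknob('pics/w9.png',np.load('c9.npy'),(285,350,150,220),t))
"
```

```text
(np.float64(1.0), np.float64(0.629), np.float64(0.036000000000000004), np.float64(-39.57971402848755))
(np.float64(0.2555733510060566), np.float64(0.5908056685422006), np.float64(0.10809052578328163), np.float64(-29.784879016750267))
(np.float64(0.13573517681467695), np.float64(0.5908880640684281), np.float64(0.1088690977554285), np.float64(-34.825102050325334))
```

View pics/fit.png

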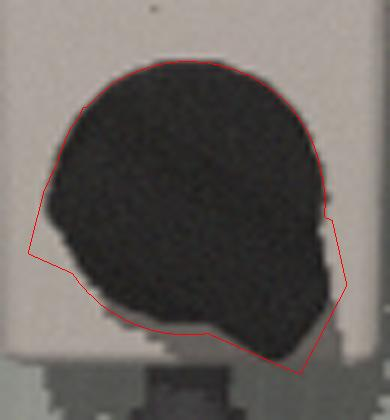

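```bash
sed -e 's/x,y,th=q;/x,y,th,Lb,zt,rf=q;/' -e 's/x+.02\*np.cos(t),y+.02\*np.sin(t)/x+rf*np.cos(t),y+rf*np.sin(t)/' -e 's/a\*.02\*e/a*Lb*e/' -e 's/in(.054,.084)\])/in(.054,zt)])/' -e 's/th+v\[2\]\*.1\])/th+v[2]*.1,.02+v[3]*1e-3,.084+v[4]*1e-3,.02+v[5]*1e-3])/' -e 's/\[0,0,0\],method/[0]*6,method/' -e 's/initial_simplex=.*\]\],/initial_simplex=np.vstack([np.zeros(6),np.diag([3,3,1.2,-3,-5,-1])]),maxiter=800,/' -e 's/np.degrees(th+r.x\[2\]\*.1))/np.degrees(th+r.x[2]*.1),.02+r.x[3]*1e-3,.084+r.x[4]*1e-3,.02+r.x[5]*1e-3)/' -e 's/np.radians(best\[3\])\]/np.radians(best[3]),*best[4:]]/' fit.py > fit6.py
python3 -c "
from fit6 import *
for t in(55,65):print(np.round(fitknob('pics/w9.png',np.load('c9.npy'),(285,350,150,220),t),4))
"
```

```text
[ 2.92000e-02  5.91300e-01  1.09500e-01 -4.39134e+01  1.88000e-02
  7.81000e-02  1.89000e-02]
[ 2.77000e-02  5.91300e-01  1.09600e-01 -4.51236e+01  1.90000e-02
  7.83000e-02  1.90000e-02]
```

View pics/fit.png

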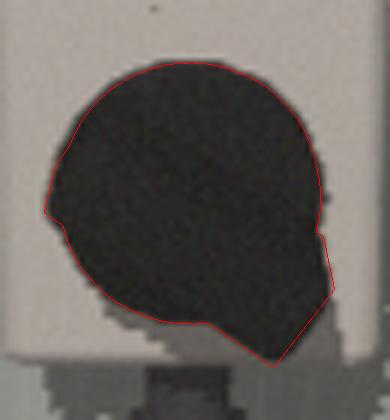

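Request:
{"name": "send_rows", "arguments": {
  "deltas": [
    [[0,0,0.12],[0,0.001,0],0],
    [[0,0,0.24],[0,0.001,0],0],
    [[0,0,0.36],[0,0.001,0],0],
    [[0,0,0.48],[0,0.001,0],0],
    [[0,0,0.6],[0,0.001,0],0]
  ]
}}

```text
clock: 7.95
eef_pos: [0.5914, 0.1091, 0.198]
tcp_rot: [-83.4, 90.0, -148.4]
contact_force: [-0.4, -0.2, 0.6]
width: 0.0849
```

Request:
{"name": "send_rows", "arguments": {
  "deltas": [
    [[0,0,0.12],[0,0,-0.02],0],
    [[0,0,0.24],[0,0,-0.04],0],
    [[0,0,0.354],[0,0,-0.06],0],
    [[0,0,0.354],[0,0,-0.06],0],
    [[0,0,0.354],[0,0,-0.06],0]
  ]
}}

```text
clock: 8.37
eef_pos: [0.5913, 0.1095, 0.1378]
tcp_rot: [-131.1, 89.9, -176.3]
contact_force: [0.5, -0.6, 0.7]
width: 0.085
```

```bash
python3 -c "
from h import *
snap('wrist','w10x.png');st();c=viewer.get_calibration('wrist');np.save('c10.npy',c['extrinsics']);im=snap('wrist','w10.png');st()
for z in(.054,.084):print(proj('wrist',[.591,.1099,z]))"
```

```text
t 8.42 p [0.5919 0.1097 0.1389] y [0.71  0.704 0.   ] x [ 0.001 -0.    -1.   ] yang 44.76 q [ -0.8  31.3  74.1  -0.   74.6 -45.5] F [ 0.16 -0.32  1.47] M [ 0.01 -0.04  0.  ] w 0.0855
t 8.47 p [0.5921 0.1099 0.1394] y [0.709 0.705 0.001] x [ 0.002 -0.    -1.   ] yang 44.81 q [ -0.7  31.3  74.   -0.   74.5 -45.5] F [-0.79 -0.54  0.07] M [ 0.05  0.02 -0.  ] w 0.0856
[315.10223652 204.09617118]
[315.0003359  220.22472626]
```

View pics/w10.png

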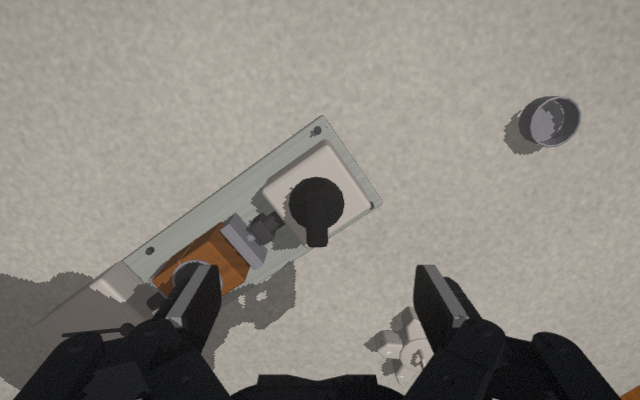

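```bash
python3 -c "
from fit6 import *
print(np.round(fitknob('pics/w10.png',np.load('c10.npy'),(280,355,165,255),62),4))
"
```

```text
[ 2.9300e-02  5.9150e-01  1.0960e-01 -4.2641e+01  1.9900e-02  7.8700e-02
  1.9000e-02]
```

View pics/fit.png

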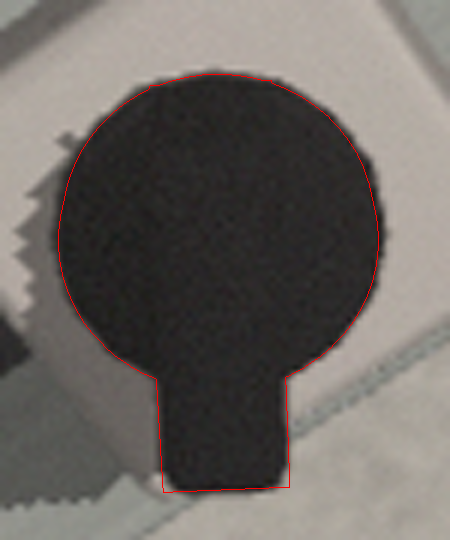

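The bar stands almost vertical in this view, and the fit gives the axis at (0.5915, 0.1096) with the bar at about -43°. Descending.

Request:
{"name": "send_rows", "arguments": {
  "deltas": [
    [[0,0,0.03],[-0.0006,-0.0002,-0.025],0],
    [[0,0,0.03],[-0.0006,-0.0002,-0.05],0],
    [[0,0,0.03],[-0.0006,-0.0002,-0.07],40],
    [[0,0,0.03],[-0.0006,-0.0002,-0.079],80],
    [[0,0,0.03],[-0.0006,-0.0002,-0.079],120]
  ],
  "squeeze": 20
}}

```text
clock: 8.88
eef_pos: [0.5905, 0.1102, 0.0583]
tcp_rot: [-135.2, 89.9, -178.5]
contact_force: [-0.6, -0.3, 0.4]
width: 0.0517
```

Request:
{"name": "send_rows", "arguments": {
  "deltas": [
    [[0,0,0],[0,0,0],150],
    [[0,0,0],[0,0,0],150],
    [[0,0,0],[0,0,0],150]
  ],
  "squeeze": 20
}}

```text
clock: 9.13
eef_pos: [0.5917, 0.1104, 0.0606]
tcp_rot: [42.2, 89.8, -1.0]
contact_force: [-1.0, 0.2, -0.0]
width: 0.035
```

```bash
python3 -c "
from h import *
st();c=viewer.get_calibration('wrist');np.save('c11.npy',c['extrinsics']);im=snap('wrist','w11.png');st()
crop(im,'w11c.png',240,400,180,340,4)"
```

```text
t 9.13 p [0.5917 0.1104 0.0606] y [0.685 0.728 0.002] x [ 0.003 -0.    -1.   ] yang 46.73 q [ -0.7  36.3  79.4  -0.   64.2 -47.4] F [-1.03  0.23 -0.04] M [-0.    0.01  0.  ] w 0.035
t 9.18 p [0.5915 0.1104 0.0604] y [0.685 0.728 0.002] x [ 0.002 -0.    -1.   ] yang 46.74 q [ -0.7  36.3  79.4   0.   64.2 -47.4] F [ 0.85  0.07 -0.25] M [-0.01  0.02  0.04] w 0.0353
```

View pics/w11.png

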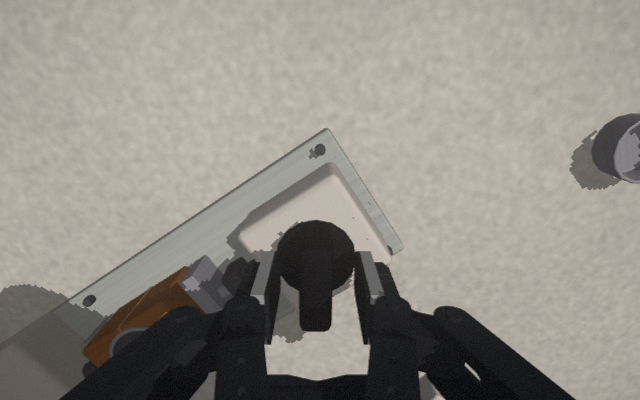

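The bar is centred between the pads (bar 300–332 px, pads 272–360 px). Closing gently.

Request:
{"name": "send_rows", "arguments": {
  "deltas": [
    [[0,0,0],[0,0,-0.001],180],
    [[0,0,0],[0,0,-0.001],195],
    [[0,0,0],[0,0,-0.001],210],
    [[0,0,0],[0,0,-0.001],225],
    [[0,0,0],[0,0,-0.001],235]
  ],
  "squeeze": 20
}}

```text
clock: 9.6
eef_pos: [0.5909, 0.1103, 0.0582]
tcp_rot: [4.3, 90.0, -39.0]
contact_force: [-0.9, -1.0, 1.9]
width: 0.0135
```

```bash
python3 -c "
from h import *
st()
for i in range(3): viewer.snapshot('side');st()"
```

```text
t 9.6 p [0.5909 0.1103 0.0582] y [0.685 0.728 0.   ] x [ 0. -0. -1.] yang 46.75 q [ -0.7  36.5  79.5  -0.   64.  -47.4] F [-0.95 -1.    1.9 ] M [-0.08  0.17 -0.13] w 0.0135
t 9.65 p [0.5909 0.1104 0.0582] y [0.685 0.728 0.   ] x [ 0. -0. -1.] yang 46.75 q [ -0.7  36.5  79.5  -0.   64.  -47.4] F [-0.59  0.6   2.47] M [-0.05  0.16 -0.04] w 0.0136
t 9.7 p [0.5909 0.1104 0.0582] y [0.685 0.728 0.   ] x [ 0. -0. -1.] yang 46.75 q [ -0.7  36.5  79.5  -0.   64.  -47.4] F [-0.35 -0.84  2.91] M [-0.15  0.12 -0.03] w 0.0138
t 9.75 p [0.5909 0.1103 0.0582] y [0.685 0.728 0.   ] x [ 0. -0. -1.] yang 46.75 q [ -0.7  36.5  79.5  -0.   64.  -47.4] F [-0.91 -0.15  2.61] M [-0.06  0.16 -0.06] w 0.014
```

Request:
{"name": "send_rows", "arguments": {
  "deltas": [
    [[0,0,-0.05],[0,0,0],240],
    [[0,0,-0.12],[0,0,0],240],
    [[0,0,-0.2],[0,0,0],240],
    [[0,0,-0.28],[0,0,0],240],
    [[0,0,-0.36],[0,0,0],240]
  ],
  "squeeze": 35
}}

```text
clock: 10.17
eef_pos: [0.5909, 0.1104, 0.0583]
tcp_rot: [7.0, 90.0, -57.1]
contact_force: [-1.0, -0.5, 3.8]
width: 0.0133
```

```bash
python3 -c "
from h import *
st();im=snap('wrist','w12.png');im=snap('top','t12.png');crop(im,'t12c.png',250,405,165,240,5);st()"
```

```text
t 10.17 p [0.5909 0.1104 0.0583] y [0.899 0.437 0.   ] x [ 0. -0. -1.] yang 25.92 q [ -0.7  36.5  79.5  -0.   64.  -26.6] F [-1.01 -0.5   3.8 ] M [-0.18  0.22  0.08] w 0.0133
t 10.27 p [0.5909 0.1104 0.0583] y [0.898 0.44  0.   ] x [ 0. -0. -1.] yang 26.08 q [ -0.7  36.5  79.5  -0.   64.  -26.8] F [-0.96 -0.2   3.54] M [-0.17  0.23 -0.1 ] w 0.0134
```

View pics/w12.png

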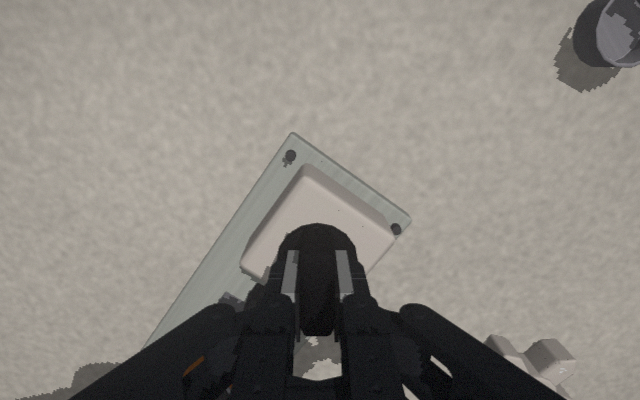

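View pics/t12c.png

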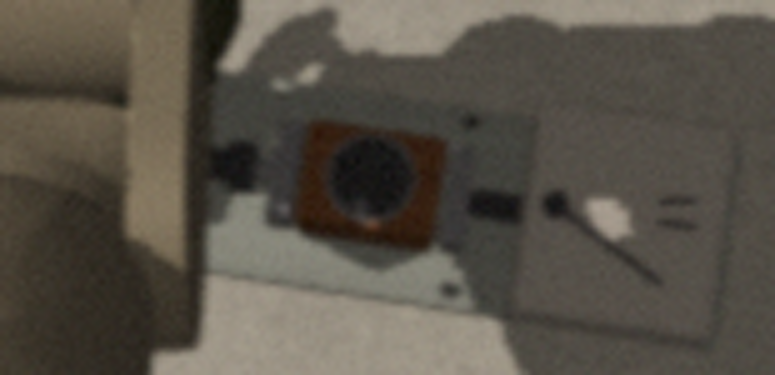

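The knob turns with the grip, the side force is about 1 N, the pointer is still at rest, and the jaw gap is shrinking. Continuing.

Request:
{"name": "send_rows", "arguments": {
  "deltas": [
    [[0,0,-0.09],[0,0,0],240],
    [[0,0,-0.18],[0,0,0],240],
    [[0,0,-0.27],[0,0,0],240],
    [[0,0,-0.36],[0,0,0],240],
    [[0,0,-0.45],[0,0,0],240]
  ],
  "squeeze": 35
}}

```text
clock: 10.68
eef_pos: [0.5909, 0.1103, 0.0582]
tcp_rot: [24.4, 90.0, -65.3]
contact_force: [-1.5, -1.5, 4.5]
width: 0.0133
```

Request:
{"name": "send_rows", "arguments": {
  "deltas": [
    [[0,0,-0.09],[0,0,0],240],
    [[0,0,-0.18],[0,0,0],240],
    [[0,0,-0.27],[0,0,0],240],
    [[0,0,-0.36],[0,0,0],240],
    [[0,0,-0.45],[0,0,0],240]
  ],
  "squeeze": 35
}}

```text
clock: 11.1
eef_pos: [0.5908, 0.1104, 0.0583]
tcp_rot: [37.0, 90.0, -78.5]
contact_force: [-2.1, -0.7, 4.5]
width: 0.0132
```

```bash
python3 -c "
from h import *
st();im=snap('wrist','w13.png');im=snap('top','t13.png');crop(im,'t13c.png',250,405,165,240,5);st()"
```

```text
t 11.1 p [0.5908 0.1104 0.0583] y [ 0.903 -0.431  0.   ] x [ 0. -0. -1.] yang -25.51 q [-0.7 36.5 79.5 -0.  64.  24.8] F [-2.1  -0.71  4.47] M [-0.15  0.29  0.11] w 0.0132
t 11.2 p [0.5908 0.1104 0.0582] y [ 0.904 -0.428  0.   ] x [ 0. -0. -1.] yang -25.36 q [-0.7 36.5 79.5 -0.  64.  24.7] F [-3.15 -1.74  4.74] M [-0.13  0.28 -0.05] w 0.0133
```

View pics/w13.png

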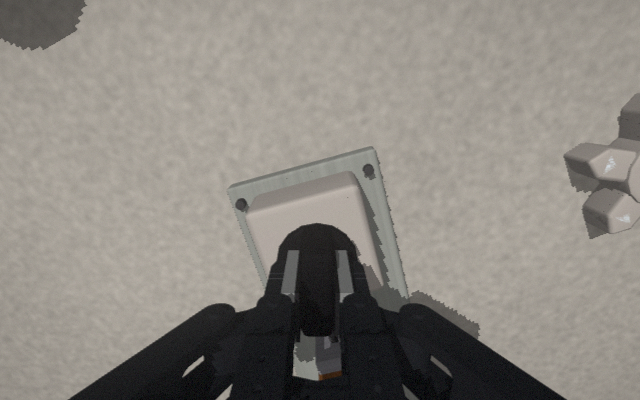

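View pics/t13c.png

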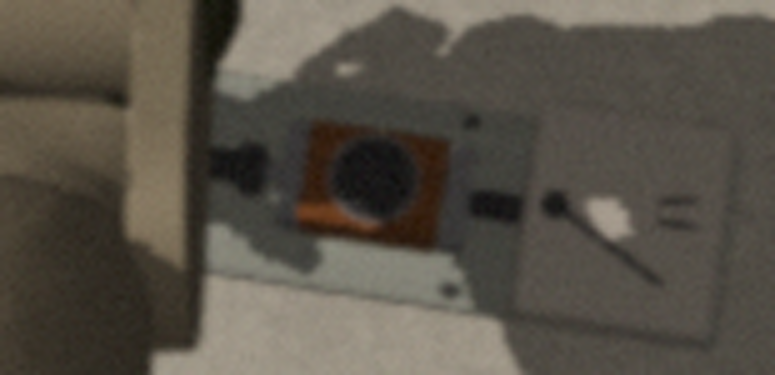

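Request:
{"name": "send_rows", "arguments": {
  "deltas": [
    [[0,0,-0.09],[0,0,0],240],
    [[0,0,-0.18],[0,0,0],240],
    [[0,0,-0.27],[0,0,0],240],
    [[0,0,-0.36],[0,0,0],240],
    [[0,0,-0.45],[0,0,0],240]
  ],
  "squeeze": 35
}}

```text
clock: 11.62
eef_pos: [0.5908, 0.1104, 0.0582]
tcp_rot: [17.8, 90.0, -123.4]
contact_force: [-1.8, -1.3, 4.9]
width: 0.013
```

Request:
{"name": "send_rows", "arguments": {
  "deltas": [
    [[0,0,-0.09],[0,0,0],240],
    [[0,0,-0.18],[0,0,0],240],
    [[0,0,-0.27],[0,0,0],240],
    [[0,0,-0.36],[0,0,0],240],
    [[0,0,-0.4],[0,0,0],240]
  ],
  "squeeze": 35
}}

```text
clock: 12.03
eef_pos: [0.5907, 0.1104, 0.0582]
tcp_rot: [5.8, 90.0, -158.3]
contact_force: [-2.1, -0.5, 4.1]
width: 0.0131
```

```bash
python3 -c "
from h import *
st();im=snap('top','t14.png');crop(im,'t14c.png',290,405,165,240,6);st()"
```

```text
t 12.03 p [0.5907 0.1104 0.0582] y [ 0.274 -0.962  0.   ] x [-0. -0. -1.] yang -74.09 q [-0.7 36.5 79.5 -0.  64.  73.4] F [-2.12 -0.55  4.12] M [-0.11  0.4   0.18] w 0.0131
t 12.08 p [0.5908 0.1104 0.0582] y [ 0.274 -0.962  0.   ] x [-0. -0. -1.] yang -74.13 q [-0.7 36.5 79.5 -0.  64.  73.4] F [-2.7  -0.6   5.77] M [-0.12  0.36  0.17] w 0.0133
```

View pics/t14c.png

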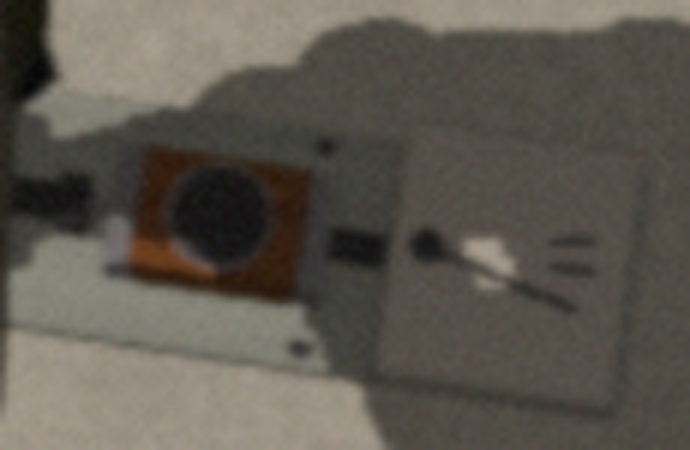

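The pointer has moved to about 0.24 rad: pivot (427,244), tip (575,309), with the ridge middle at (573,254). About 0.72 rad more of knob is needed. I'll do half, then check.

Request:
{"name": "send_rows", "arguments": {
  "deltas": [
    [[0,0,-0.08],[0,0,0],240],
    [[0,0,-0.16],[0,0,0],240],
    [[0,0,-0.24],[0,0,0],240],
    [[0,0,-0.32],[0,0,0],240],
    [[0,0,-0.4],[0,0,0],240]
  ],
  "squeeze": 35
}}

```text
clock: 12.5
eef_pos: [0.5908, 0.1105, 0.0582]
tcp_rot: [-15.0, 90.0, 158.0]
contact_force: [-2.2, -0.6, 5.3]
width: 0.0135
```

```bash
python3 -c "
from h import *
st();im=snap('top','t15.png');crop(im,'t15c.png',290,405,165,240,6);st()"
```

```text
t 12.5 p [0.5908 0.1105 0.0582] y [-0.121 -0.993 -0.   ] x [-0.  0. -1.] yang -96.97 q [-0.7 36.5 79.5  0.  64.  96.3] F [-2.24 -0.57  5.27] M [-0.09  0.38  0.19] w 0.0135
t 12.55 p [0.5907 0.1105 0.0582] y [-0.126 -0.992 -0.   ] x [-0.  0. -1.] yang -97.27 q [-0.7 36.5 79.5  0.  64.  96.6] F [-2.38  0.07  5.47] M [-0.04  0.39  0.04] w 0.0135
```

View pics/t15c.png

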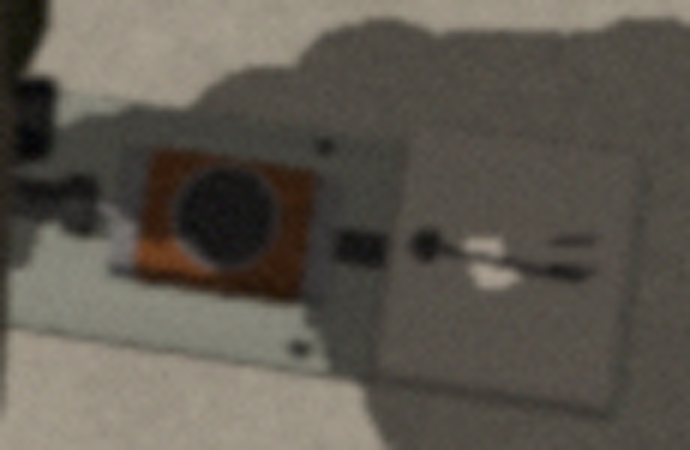

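The pointer now lies on the lower ridge (about 0.48 rad). I need about 0.2 rad more of knob.

Request:
{"name": "send_rows", "arguments": {
  "deltas": [
    [[0,0,-0.06],[0,0,0],240],
    [[0,0,-0.12],[0,0,0],240],
    [[0,0,-0.18],[0,0,0],240],
    [[0,0,-0.21],[0,0,0],240],
    [[0,0,-0.21],[0,0,0],240]
  ],
  "squeeze": 35
}}

```text
clock: 12.97
eef_pos: [0.5908, 0.1105, 0.0582]
tcp_rot: [-32.7, 90.0, 128.4]
contact_force: [-2.8, -0.1, 4.5]
width: 0.0132
```

```bash
python3 -c "
from h import *
st();im=snap('top','t16.png');crop(im,'t16c.png',340,405,180,240,10);st()"
```

```text
t 12.97 p [0.5908 0.1105 0.0582] y [-0.324 -0.946 -0.   ] x [-0.  0. -1.] yang -108.87 q [ -0.7  36.5  79.5   0.   64.  108.2] F [-2.78 -0.12  4.49] M [-0.02  0.39  0.13] w 0.0132
t 13.02 p [0.5907 0.1105 0.0582] y [-0.322 -0.947 -0.   ] x [-0.  0. -1.] yang -108.81 q [ -0.7  36.5  79.5   0.   64.  108.1] F [-1.99 -0.18  5.31] M [-0.06  0.38  0.04] w 0.0135
```

View pics/t16c.png

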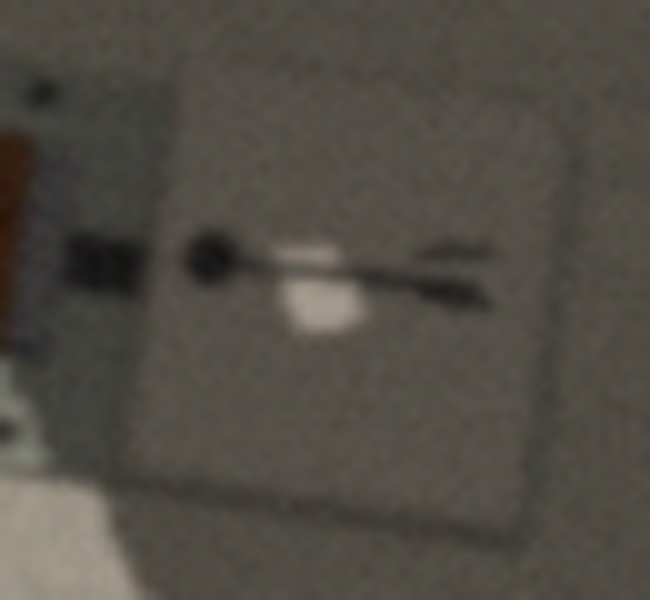

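Request:
{"name": "send_rows", "arguments": {
  "deltas": [
    [[0,0,-0.05],[0,0,0],240],
    [[0,0,-0.1],[0,0,0],240],
    [[0,0,-0.1],[0,0,0],240],
    [[0,0,-0.1],[0,0,0],240]
  ],
  "squeeze": 35
}}

```text
clock: 13.35
eef_pos: [0.5907, 0.1105, 0.0582]
tcp_rot: [-21.1, 90.0, 134.4]
contact_force: [-3.0, 0.4, 5.1]
width: 0.0131
```

```bash
python3 -c "
from h import *
st();im=snap('top','t17.png');crop(im,'t17c.png',340,405,180,240,10);im=snap('side','s17.png');crop(im,'s17c.png',230,390,150,270,5);st()"
```

```text
t 13.35 p [0.5907 0.1105 0.0582] y [-0.415 -0.91  -0.   ] x [-0.  0. -1.] yang -114.53 q [ -0.7  36.5  79.5   0.   64.  113.8] F [-2.98  0.38  5.05] M [-0.02  0.34  0.03] w 0.0131
t 13.45 p [0.5907 0.1105 0.0582] y [-0.415 -0.91  -0.   ] x [-0.  0. -1.] yang -114.52 q [ -0.7  36.5  79.5   0.   64.  113.8] F [-2.93 -0.28  4.42] M [-0.06  0.36  0.03] w 0.0133
```

View pics/t17c.png

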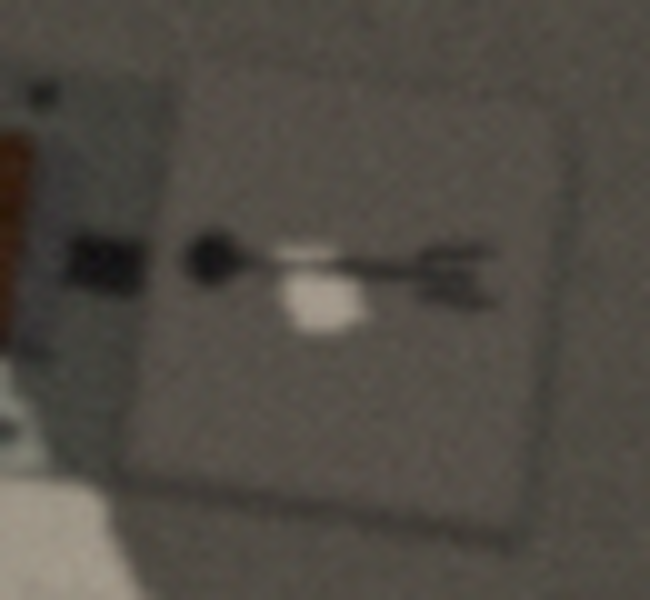

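View pics/s17c.png

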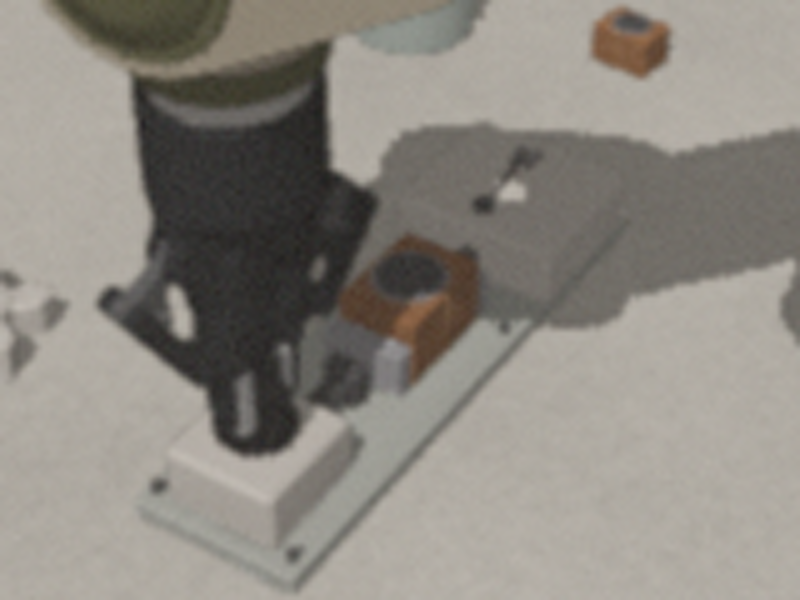

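The needle lies between the ridges, near their middle: it passes (420,270), and the ridges are at (455,250) and (455,295). I'll release and rise.

Request:
{"name": "send_rows", "arguments": {
  "deltas": [
    [[0,0,0],[0,0,0],220],
    [[0,0,0],[0,0,0],200],
    [[0,0,0],[0,0,0],170],
    [[0,0,0],[0,0,0],140],
    [[0,0,0],[0,0,0],120]
  ]
}}

```text
clock: 13.87
eef_pos: [0.5908, 0.1104, 0.0578]
tcp_rot: [2.0, 90.0, 157.3]
contact_force: [0.4, 0.1, 0.5]
width: 0.0451
```

Request:
{"name": "send_rows", "arguments": {
  "deltas": [
    [[0,0,0],[0,0,0],120],
    [[0,0,0],[0,0,0.02],120],
    [[0,0,0],[0,0,0.05],120],
    [[0,0,0],[0,0,0.09],120],
    [[0,0,0],[0,0,0.13],120]
  ]
}}

```text
clock: 14.28
eef_pos: [0.5903, 0.1104, 0.189]
tcp_rot: [22.2, 89.9, 177.4]
contact_force: [0.2, -0.3, -0.7]
width: 0.0451
```

```bash
python3 -c "
from h import *
st();im=snap('wrist','w18.png');im=snap('top','t18.png');crop(im,'t18c.png',340,405,180,240,10);st()"
```

```text
t 14.28 p [0.5903 0.1104 0.189 ] y [-0.419 -0.908  0.001] x [-0.002  0.    -1.   ] yang -114.79 q [ -0.7  28.7  69.9   0.   81.5 114.1] F [ 0.23 -0.33 -0.67] M [-0.04 -0.03  0.01] w 0.0451
t 14.38 p [0.5933 0.1105 0.1948] y [-0.419 -0.908 -0.005] x [ 0.013 -0.    -1.   ] yang -114.78 q [ -0.7  28.4  69.5   0.   81.4 114.1] F [0.72 0.15 0.79] M [0.03 0.01 0.01] w 0.0451
```

View pics/w18.png

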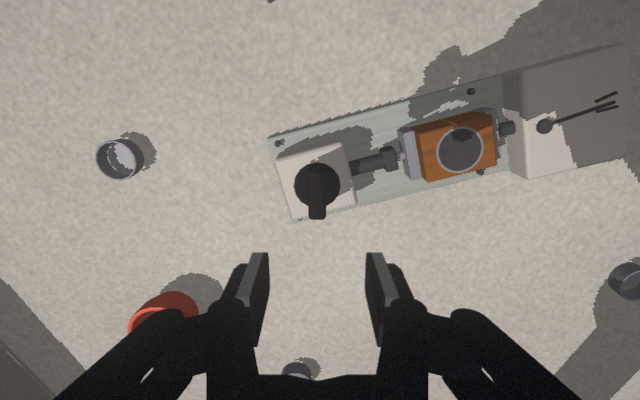

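View pics/t18c.png

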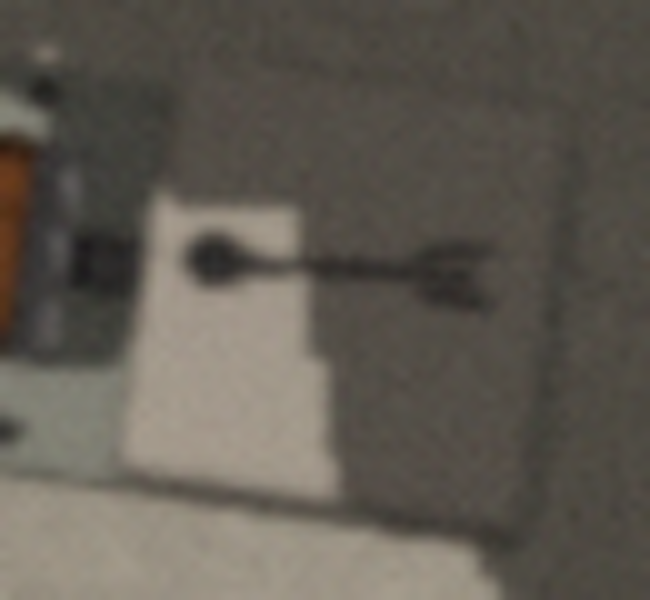

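```bash
python3 -c "
from h import *
viewer.snapshot('side');st();c=viewer.get_calibration('wrist');np.save('c19.npy',c['extrinsics']);im=snap('wrist','w19.png');st();crop(im,'w19c.png',530,630,75,145,8);im=snap('side','s19.png');im=snap('top','t19.png')"
```

```text
t 14.43 p [0.592  0.1105 0.1912] y [-0.419 -0.908 -0.003] x [ 0.007 -0.    -1.   ] yang -114.79 q [ -0.7  28.6  69.8   0.   81.2 114.1] F [ 0.59 -0.01  0.42] M [0.05 0.01 0.  ] w 0.045
t 14.48 p [0.591  0.1105 0.1887] y [-0.419 -0.908 -0.001] x [ 0.002 -0.    -1.   ] yang -114.79 q [ -0.7  28.7  70.    0.   81.2 114.1] F [ 0.65  0.35 -1.68] M [ 0.01  0.03 -0.01] w 0.0452
```

View pics/w19c.png

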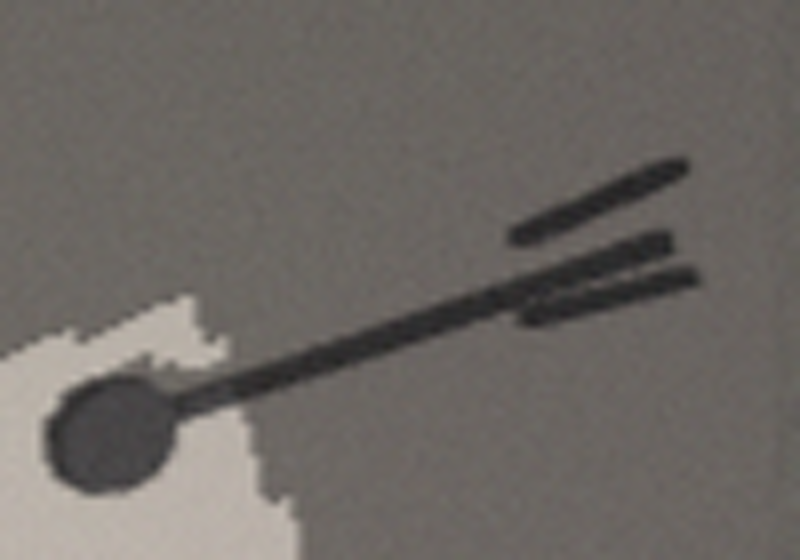

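View pics/s19.png

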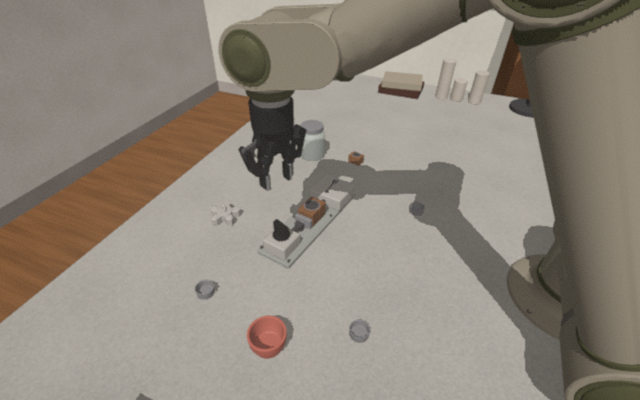

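View pics/t19.png

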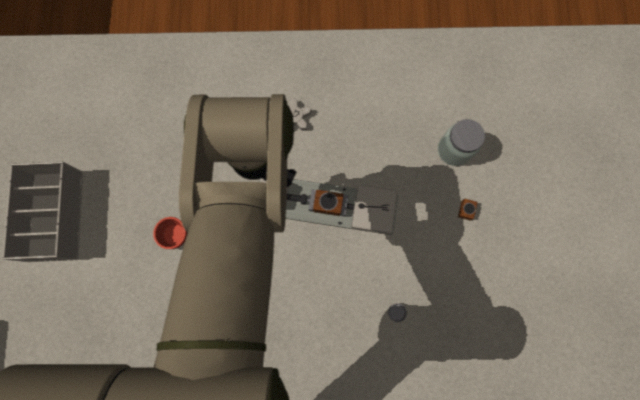

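The needle (crop (185,405)–(665,240)) runs between the two ridges, whose middles are (600,201) and (612,297). That reads as about 0.58–0.60 rad. The holder is gripped between the jaws and the bystanders I can see are unmoved. I'll let the arm settle, then do one last check of the holder pose and hand in.

Request:
{"name": "send_rows", "arguments": {
  "deltas": [
    [[0,0,0],[0,0,0],120],
    [[0,0,0],[0,0,0],120],
    [[0,0,0],[0,0,0],120],
    [[0,0,0],[0,0,0],120],
    [[0,0,0],[0,0,0],120]
  ]
}}

```text
clock: 15.0
eef_pos: [0.5908, 0.1104, 0.1877]
tcp_rot: [24.6, 90.0, 179.8]
contact_force: [0.1, 0.1, 0.9]
width: 0.0453
```

```bash
python3 -c "
from h import *
st();c=viewer.get_calibration('wrist');np.save('c20.npy',c['extrinsics']);im=snap('wrist','w20.png');crop(im,'w20c.png',385,635,65,195,3.2 and 3)
im0=cv2.imread('pics/w20.png')"
```

```text
t 15.0 p [0.5908 0.1104 0.1877] y [-0.42  -0.908  0.   ] x [-0.  0. -1.] yang -114.82 q [ -0.7  28.8  70.   -0.   81.2 114.1] F [0.1  0.07 0.88] M [-0.03 -0.02 -0.  ] w 0.0453
```

View pics/w20c.png

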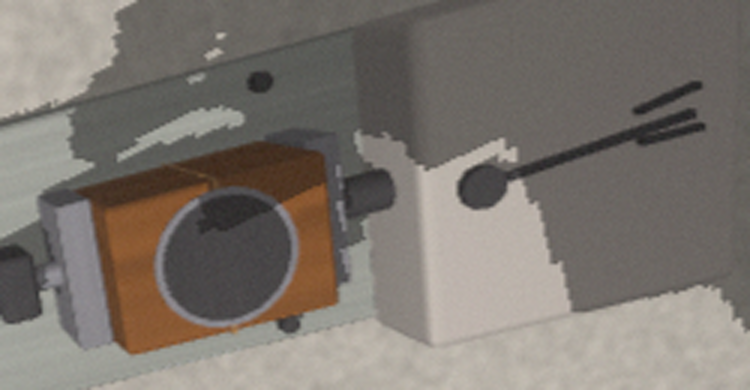

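```bash
python3 -c "
from h import *
K=viewer.get_calibration('wrist');K['extrinsics']=np.load('c20.npy')
W=lambda x,y,z:ray('wrist',385+x/3-.33,65+y/3-.33,z,K)[:2]
c=W(228,257,.052);d=c-[.5718,-.0017];u=np.array([.169,.986]);print('holder',c,'along',d@u,'across',d@[.986,-.169])
a=lambda p,q:np.arctan2(*(q-p)[::-1])
for zn in(.048,.050,.053):
  p=W(484,186,zn);n=a(p,W(692,116,zn))
  r1=a(p,W(668,98,.047));r2=a(p,W(672,134,.047))
  print(zn,'pointer',.504+.192*(n-r2)/(r1-r2),'ridge span',r1-r2, 'axis', n-np.arctan2(-.986,-.169))
"
```

```text
holder [ 0.56933269 -0.01031258] along -0.008908976342743553 across -0.00097724037303619
0.048 pointer 0.5687556695330955 ridge span 0.1991280478486075 axis 0.08004841514199224
0.05 pointer 0.5815470518532748 ridge span 0.19464998504196185 axis 0.08004841514199446
0.053 pointer 0.6007448205597447 ridge span 0.18817551937367938 axis 0.0800484151419949
```

```bash
python3 -c "
from h import *
print(manip.sign_off())"
```

```text
the job is handed in; nothing more can be done
None
```

The job is handed in at about 15 s. The glued holder stands flat between the jaws, and the gauge pointer rests between the two ridges.

**What I did:** I gripped the larger wooden block across its width and lowered it onto the bed, touching down with about 5 N. I let it go before loading the spring. I then wound the knob about 2.8 rad clockwise in a single grip, with side force of 4 N or less throughout, and let go and raised the hand clear.

**Last checks:**
- **Pointer:** it reads about 0.57–0.60 rad from the wrist picture, depending on how high the needle sits. The holder's position suggests about 0.64. Both are inside 0.51–0.69, but they don't agree exactly.
- **Holder:** it is about 9 mm from the slot point along the clamp, as expected with the spring loaded, and about 1 mm off sideways. It looks square and in contact with both jaws; I could not measure the grip force directly.
- **Bystanders:** the ones visible in the last pictures had not moved. I did not measure them, and the arm hid some of them in the last top view.
- **Robot:** it was touching nothing when I handed in.

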